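# Rack the brake pads

## Robot

A 7-joint arm with a two-finger parallel gripper is mounted at the origin on the work surface. World frame = base frame: x ahead of the robot, y to its left, z up, the work surface at z = 0. Lengths are in m, angles in degrees, forces in N, time in s.
With the tool pointing down it reaches from about 0.425 to 0.875 m from the base axis. Payload 4.7 kg.
Tool frame: the origin (TCP) lies on the centre line of the jaws, within the pads' length; the fingertips stand 11 mm ahead of it and the grasp point (between the pads) lies 8 mm behind it; z points along the fingers, y is the direction in which the jaws open and shut (so a half turn about z gives the same grasp; the last joint's range is limited). The gripper opens to 87 mm and grips with 3 to 60 N. Pads are 19 mm wide; open, the fingers measure 117 mm over their backs; the gripper's body (75 mm by 190 mm) begins 51 mm behind the grasp point.
Start: joints at [-70.755, 18.392, -4.016, 83.108, 1.295, 78.541, -3.26], TCP at [0.206, 0.617, 0.234] pointing down, gripper open.
Joint ranges: [-163.93, 163.93], [-17.29, 119.83], [-79.2, 71.16], [3.27, 140.29], [-89.18, 269.18], [5.43, 117.66], [-154.24, 154.24]. Speed limits (degrees/s): [147.25, 147.25, 180, 180, 180, 180, 180].

## Interface

Orientations are given as [roll, pitch, yaw] about the fixed x, y, z axes, in that order (R = Rz(yaw) Ry(pitch) Rx(roll)).
In Python, from cell import env gives the robot as it stands.
- The arm moves only by the tool servo_tool, never from a script. Its argument "moves" is text: rows parted by semicolons, each of 7 numbers parted by spaces: the shift along the tool's x, y, z as a fraction of full scale, then the turn, a rotation vector about the tool's x, y, z as a fraction of full scale, then the gripper's target within -1 to 1 (shut at 1, half-way at 0, fully open at -1). A call has 1 to 20 rows; each row shifts and turns the pose as measured when the row begins, along the tool's axes as they then stand; what a row does not reach is not made up. Full scale, the value 1, is 1000 mm for a shift and 0.5 rad for a turn. A row lasts 1/12 s, in which the tool goes at most 41.7 mm and 7.16 degrees, less where a joint would pass 70% of its speed; a pose out of reach is approached as far as the arm can. A call with a number of a shift or a turn outside -1 to 1 is refused whole. A call with a gripper value outside its range is refused whole. The fingers move at their own pace and stop on an object; "squeeze" is the grip in N (left out, the last holds). Time passes only in rows, so rows that do not move let the fingers close. It gives the time, the measured TCP pose, the force and the opening at its end, in the units of the state.
- env.get_obs(): the state, without advancing time (a new reading comes with each control period).
- env.read_camera(name): name is "side" or "top"; returns a dict with "img" (400x640x3 uint8, red, green, blue), "range_z" (400x640 float32, m along the optical axis (not along the pixel's ray), 0 where there is no reading), "mtx" (3x3 intrinsics, pixels), "T" (4x4, takes a point from camera to world coordinates). Camera axes: x right, y up, looking along -z (the intrinsics and any distortion apply to the point x, -y, -z); pixel columns grow to the right and rows downward; lengths in m; the calibration is good to about 2 mm. A picture is of the moment at which its call begins.
- env.sign_off(): hands the job in, once; it reports no verdict.
The state is a dict: "time_s": time; "qpos": joint angles; "joint_velocities": joint speeds; "effort": joint torques, N m; "tool_pos": TCP position; "tool_rot": TCP orientation; "force": force on the tool from outside, world axes, zero at the start; "wrist_torque": the same for the moment, N m; "grip_width": finger opening in m.
Only numpy, scipy, OpenCV 4.12 (cv2) and the standard library are available. Lean on these libraries where they do the work, as an engineer would, in place of code of your own. Each camera call takes 0.05 s, during which the arm holds its last target.

## Task

With the tray still out on the bench, stand every brake pad that is on the carton on its long edge in a slot of the tray, one to a slot. Then, with the rack's drop bar swung up out of the way, slide the loaded tray along the bench all the way into the drying rack until its front plate sits flush against the rack, and swing the bar back down until it rests in its catch. Leave the spray can, the wrench and the grease tin where they are.

Things in the scene. Friction and masses are not known exactly. Their poses are not given: they have to be found in the camera images.
- rack_mouth (a point): Blue, wire-topped drying rack, fixed. Point on the bench in the middle of its mouth, in the plane of the side walls' front edges; x points into the rack (the way the tray slides), y left, z up. Inside 120 mm wide, 240 mm deep, wires and header at 62 to 70 mm; no floor, the tray slides on the bench. Walls 8 mm. Two flared guides 26 mm high reach 25 mm out from the mouth.
- latch (a joint): Steel drop bar (latch) that swings in a vertical plane across the mouth of the rack, 14 mm in front of the mouth plane. 0 = closed, level, lying in its U-shaped catch on the +y side of the mouth; grows as the tip swings up; 1.57 = upright; stops at 1.75. The hinge is stiff: the bar stays where it is left.
- latch_hinge (a point): Hinge axis of the bar (axis along x of rack_mouth), at 80 mm on the -y side of the mouth, 66 mm high; same axes as rack_mouth.
- latch_grip (a point): Centre of the bar at a good pinching place 183 mm from the hinge and 23 mm from the free tip, beyond the catch. The bar is 10 mm thick along the hinge axis, 14 mm deep and 206 mm long. Its x is the hinge axis and its y runs along the bar to the tip.
- tray: Loose aluminium tray, origin under the middle of its body, 228 mm long (x), 112 mm wide (y); +x end goes in first, handle at -x. Floor 4 mm, walls to 26 mm. Five slots across it at x = -74, -32, +10, +52, +94 mm, each 22 mm wide (x) and 102 mm long (y), between grey blocks 22 mm high that reach in from the side walls; the middle 50 mm is open to the floor.
- tray_grip (a point): Where to grip the tray's handle: an upright black fin 12 mm thick (y), from x = -120 to -170 mm, 20 to 50 mm high, in the middle of the front plate. This point is at x = -155, y = 0, z = 40 mm in the tray frame.
- tray_stop (a point): The tray's front plate is 130 mm wide, 6 mm thick, from 30 to 75 mm high. This point is on its rear face, at bench height (x = -114 mm in the tray frame); it meets the plane of rack_mouth when the tray is fully home. Same axes as the tray.
- pad1: Car brake pad (dark backing plate with grey lining), 90 mm long (x), 15 mm thick (y), 42 mm high (z), origin at the centre of its underside; starts standing on its long edge on a 3 mm thick sheet of carton.
- pad2: Car brake pad (dark backing plate with grey lining), 90 mm long (x), 15 mm thick (y), 42 mm high (z), origin at the centre of its underside; starts standing on its long edge on a 3 mm thick sheet of carton.
- pad3: Car brake pad (dark backing plate with grey lining), 90 mm long (x), 15 mm thick (y), 42 mm high (z), origin at the centre of its underside; starts standing on its long edge on a 3 mm thick sheet of carton.
- pad4: Car brake pad (dark backing plate with grey lining), 90 mm long (x), 15 mm thick (y), 42 mm high (z), origin at the centre of its underside; starts standing on its long edge on a 3 mm thick sheet of carton.
- pad5: Car brake pad (dark backing plate with grey lining), 90 mm long (x), 15 mm thick (y), 42 mm high (z), origin at the centre of its underside; starts standing on its long edge on a 3 mm thick sheet of carton.
- spray_can: Bystander: red spray can, 62 mm wide, 110 mm tall, origin under its centre.
- wrench: Bystander: steel wrench lying flat, handle towards its -x.
- grease_tin: Bystander: round dark tin, 80 mm wide, 60 mm tall, origin under its centre.
Things that resemble listed ones, but are neither listed nor needed, are in the scene too. What is shaped like the pad1 but green or orange is not meant.

How it is judged:
By the outcome, as a careful person would: the job done as asked, in the order asked, and still so for the second after the job is handed in, with the robot touching nothing.
Of pad1, pad2, pad3, pad4, pad5 only 3 to 5 are there at a start; the rules pass over those that are not, and their reading is None.
At some moment in a run one of tray may be knocked a few centimetres aside while the robot is not near it.
It also fails if it takes over 210 s, if anything falls off the work surface, if the arm or the gripper's body presses on something with over 40 N, if the wrist force passes 120 N, or if a joint passes its speed limit or range.

## Working session

There is one attempt and no reset: what is moved stays moved. The work goes in short steps, Python scripts to look and compute and a tool call to move; the robot and the scene stay as the last step left them, time stands still between calls to the robot, and variables do not carry over. Pictures are saved under pics/ and viewed, and the job is handed in when it is done.

Besides the shell and the picture viewer there is one more tool, called after "Emit:" by a JSON object that holds its "fn" and its "kwargs". servo_tool: Moves the arm, as the interface text tells. Its arguments: {"type":"object","properties":{"moves":{"type":"string"},"squeeze":{"type":"number"}},"required":["moves"]}

```bash
ls; mkdir -p pics; python3 - <<'E'
from cell import env
import cv2, numpy as np
print(env.get_obs())
for n in("side","top"):
    d=env.read_camera(n)
    cv2.imwrite(f"pics/{n}0.png",d["img"][:,:,::-1])
    np.savez(f"{n}0.npz",**d)
    print(n,d["mtx"],d["T"])
E
```

```text
pics
{'time_s': 0.0, 'qpos': array([-70.75451871,  18.43982138,  -4.01799576,  83.17498575,
         1.29503708,  78.54099436,  -3.25884804]), 'joint_velocities': array([ 0.0304226 ,  0.02609502, -0.06932363,  0.01468135,  0.00729599,
       -0.10701603, -0.04572885]), 'effort': array([-4.84288521e-04, -4.91303623e+01, -4.04192191e-01, -3.12518585e+01,
       -6.37948955e-02,  4.42772184e-02,  1.90693208e-04]), 'tool_pos': array([0.20542947, 0.61611827, 0.23245247]), 'tool_rot': array([-1.79889456e+02,  5.02334189e-03,  1.61567773e+02]), 'force': array([-0.22822848,  0.26246797, -0.2954969 ]), 'wrist_torque': array([-0.01282918, -0.02704451,  0.02142064]), 'grip_width': 0.08686411555442929}
side [[435.54339268   0.         317.59373577]
 [  0.         435.54339268 198.61485178]
 [  0.           0.           1.        ]] [[ 0.71698718  0.51608272 -0.46860218 -0.0492921 ]
 [-0.69686868  0.54744823 -0.46332977 -0.71975866]
 [ 0.01741894  0.65875569  0.75215525  0.91955051]
 [ 0.          0.          0.          1.        ]]
top [[413.06009296   0.         310.80525712]
 [  0.         413.06009296 197.66289665]
 [  0.           0.           1.        ]] [[ 0.01562838  0.99196363 -0.1255544   0.37509902]
 [-0.99980267  0.01396349 -0.01412953 -0.17506026]
 [-0.0122628   0.12575045  0.99198611  1.06721642]
 [ 0.          0.          0.          1.        ]]
```

View pics/top0.png

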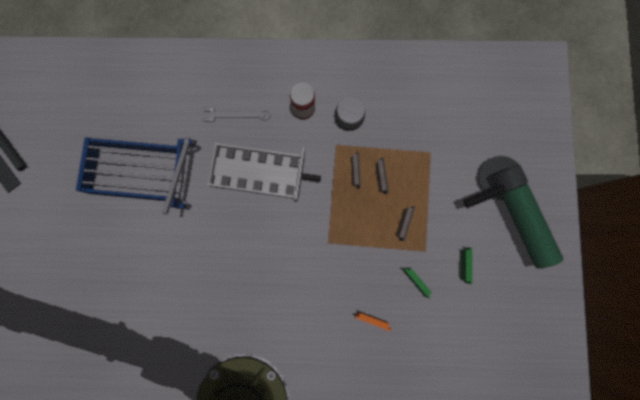

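View pics/side0.png

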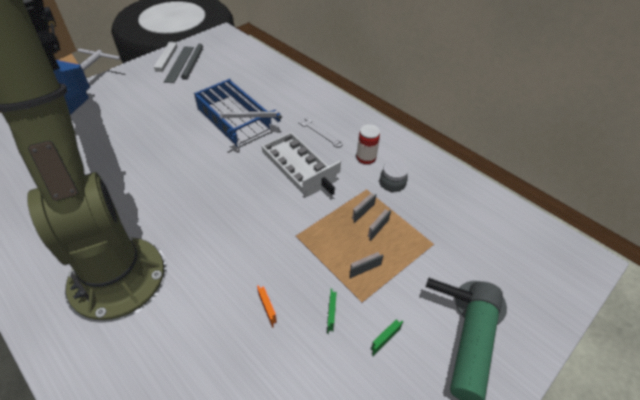

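The images show three pads on the carton: top pixels (356,170), (382,175) and (405,222). The green and orange look-alikes are off it. Rack mouth is near (185,170), tray near (258,170). Next, enlarged crops.

```bash
cat > h.py <<'E'
import numpy as np, cv2
def cloud(d):
    z=d["range_z"].astype(float); K=d["mtx"]; T=d["T"]
    v,u=np.mgrid[0:z.shape[0],0:z.shape[1]]
    p=np.stack([(u-K[0,2])/K[0,0]*z,-(v-K[1,2])/K[1,1]*z,-z],-1)
    w=p@T[:3,:3].T+T[:3,3]
    w[z==0]=np.nan
    return w
def ray(d,u,v,h):
    K=d["mtx"];T=d["T"]
    r=T[:3,:3]@np.array([(u-K[0,2])/K[0,0],-(v-K[1,2])/K[1,1],-1])
    c=T[:3,3]; return c+r*(h-c[2])/r[2]
def proj(d,p):
    T=d["T"];K=d["mtx"]; q=T[:3,:3].T@(np.array(p)-T[:3,3])
    return np.array([K[0,0]*q[0]/-q[2]+K[0,2], K[1,1]*q[1]/q[2]+K[1,2]])
def crop(d,u0,v0,u1,v1,s,fn):
    im=cv2.resize(d["img"][v0:v1,u0:u1],None,fx=s,fy=s,interpolation=cv2.INTER_CUBIC)
    cv2.imwrite(fn,im[:,:,::-1])
E
python3 - <<'E'
from h import *
t=dict(np.load("top0.npz")); s=dict(np.load("side0.npz"))
crop(t,70,120,330,230,3,"pics/t1.png"); crop(s,180,60,350,200,4,"pics/s1.png"); crop(t,325,140,435,255,5,"pics/t2.png")
for n,d in(("top",t),("side",s)):
    w=cloud(d)
    from numpy import nanmedian
    print(n,np.isnan(w[...,2]).mean(), nanmedian(w[...,2]))
w=cloud(t)
for y,x in[(250,300),(100,400),(170,356),(175,382),(222,405),(97,302),(108,350),(148,190),(210,170),(178,312)]:print(x,y,w[y,x].round(3))
E
```

```text
top 0.0041015625 0.0006490443890382336
side 0.00398046875 -0.001211205864129039
300 250 [ 0.375 -0.134  0.003]
400 100 [ 0.778 -0.395 -0.001]
356 170 [ 0.576 -0.273  0.045]
382 175 [ 0.564 -0.338  0.044]
405 222 [ 0.447 -0.394  0.045]
302 97 [ 0.74  -0.136  0.111]
350 108 [ 0.731 -0.256  0.062]
190 148 [0.638 0.162 0.002]
170 210 [0.472 0.206 0.001]
312 178 [ 0.554 -0.163  0.048]
```

View pics/t1.png

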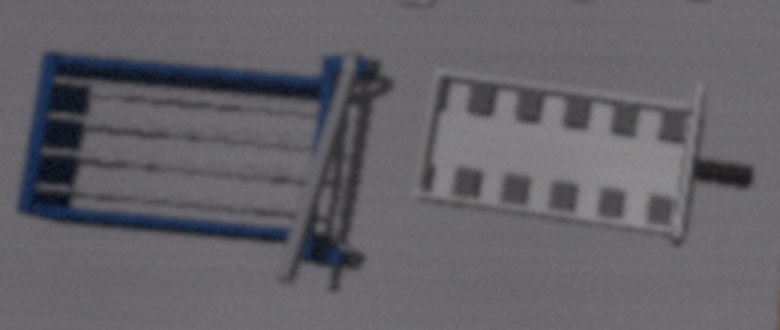

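View pics/s1.png

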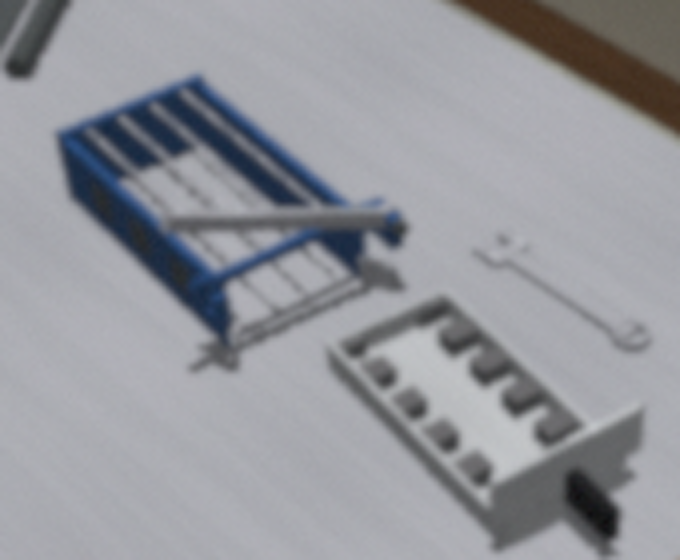

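View pics/t2.png

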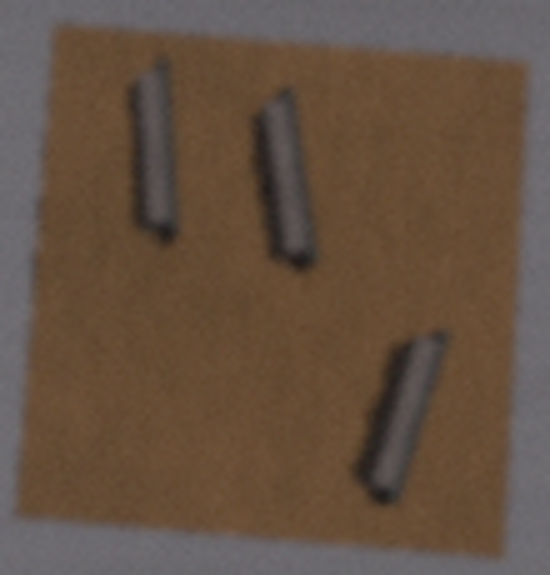

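```bash
cat >> h.py <<'E'
def pads(d,lo=0.032,hi=0.055,rx=(0.3,0.8),ry=(-0.5,-0.2)):
    """grey/dark pad tops on the carton by height; returns list (center xy, yaw of long axis, dims, z)"""
    w=cloud(d); im=d["img"].astype(int)
    sat=im.max(-1)-im.min(-1)
    m=(w[...,2]>lo)&(w[...,2]<hi)&(w[...,0]>rx[0])&(w[...,0]<rx[1])&(w[...,1]>ry[0])&(w[...,1]<ry[1])&(sat<60)
    n,l,st,c=cv2.connectedComponentsWithStats(m.astype(np.uint8))
    out=[]
    for i in range(1,n):
        if st[i,4]<40: continue
        p=w[l==i]; (c0,s,a)=cv2.minAreaRect(p[:,:2].astype(np.float32)*1000)
        if s[0]<s[1]: s=s[::-1]; a+=90
        a=(a+90)%180-90
        out.append((np.array(c0)/1000,a,np.array(s),np.median(p[:,2]),st[i,4],c[i]))
    return out
E
python3 - <<'E'
from h import *
np.set_printoptions(suppress=True,precision=4)
for n in("top","side"):
    d=dict(np.load(n+"0.npz")); print(n)
    for o in pads(d): print(*o)
    w=cloud(d); hsv=cv2.cvtColor(d["img"],cv2.COLOR_RGB2HSV)
    b=(hsv[...,0]>100)&(hsv[...,0]<125)&(hsv[...,1]>120)&(w[...,0]>.4)&(w[...,0]<.75)&(w[...,1]>.05)&(w[...,1]<.5)
    p=w[b&(w[...,2]>.055)&(w[...,2]<.078)]
    print("rack",len(p),cv2.minAreaRect(p[:,:2].astype(np.float32)*1000))
    # bar / tray
    t=w[(w[...,2]>.018)&(w[...,2]<.034)&(w[...,0]>.45)&(w[...,0]<.68)&(w[...,1]>-.12)&(w[...,1]<.12)]
    print("traywalls",len(t),cv2.minAreaRect(t[:,:2].astype(np.float32)*1000))
    t=w[(w[...,2]>.06)&(w[...,2]<.085)&(w[...,0]>.45)&(w[...,0]<.68)&(w[...,1]>-.16)&(w[...,1]<-.05)]
    print("plate",len(t),cv2.minAreaRect(t[:,:2].astype(np.float32)*1000))
    t=w[(w[...,2]>.035)&(w[...,2]<.055)&(w[...,0]>.52)&(w[...,0]<.62)&(w[...,1]>-.21)&(w[...,1]<-.13)]
    print("fin",len(t),cv2.minAreaRect(t[:,:2].astype(np.float32)*1000) if len(t)>3 else 0)
    t=w[(w[...,2]>.082)&(w[...,2]<.3)&(w[...,0]>.42)&(w[...,0]<.68)&(w[...,1]>.05)&(w[...,1]<.3)]
    print("bar",len(t)); q=t[np.argsort(t[:,2])]; print(q[::max(1,len(q)//12)])
E
```

```text
top
[ 0.7124 -0.2529] 78.55179595947266 [77.06   43.1693] 0.037575308036018606 146 [347.3425 120.9452]
[ 0.5797 -0.2728] 3.8056647777557373 [90.2047 15.2401] 0.04571214883879193 213 [355.9718 168.8498]
[ 0.5656 -0.3391] 8.06252670288086 [90.1711 15.768 ] 0.04541349563231967 230 [382.1739 174.7391]
[ 0.4468 -0.3967] -17.60376739501953 [89.1109 15.8069] 0.04563244688937629 238 [405.9622 222.1345]
[ 0.3174 -0.4133] 40.94581604003906 [53.2154 15.2585] 0.041924066677880845 126 [413.0556 275.2619]
rack 796 ((565.9046630859375, 278.41668701171875), (271.0356750488281, 166.79405212402344), 85.80119323730469)
traywalls 1314 ((577.8971557617188, -11.626289367675781), (222.25546264648438, 113.31053924560547), 82.7309341430664)
plate 149 ((562.2411499023438, -130.80406188964844), (6.4029622077941895, 129.68763732910156), 82.67322540283203)
fin 134 ((574.2822265625, -160.1876678466797), (50.20615005493164, 85.62162017822266), 83.00659942626953)
bar 429
[[0.6281 0.1472 0.0823]
 [0.6116 0.1469 0.0883]
 [0.5801 0.1499 0.0963]
 [0.5787 0.1501 0.1029]
 [0.5625 0.1563 0.1102]
 [0.5305 0.1551 0.1154]
 [
[... 634 characters left out ...]
166.78421020507812), 87.03296661376953)
traywalls 683 ((574.9781494140625, -12.457618713378906), (228.37428283691406, 116.80925750732422), 82.71379852294922)
plate 199 ((558.4484252929688, -131.63844299316406), (10.049442291259766, 129.783447265625), 82.74121856689453)
fin 209 ((574.0857543945312, -142.8802947998047), (84.69781494140625, 62.37925720214844), 22.802507400512695)
bar 269
[[0.587  0.1489 0.0822]
 [0.5956 0.1536 0.0902]
 [0.5608 0.153  0.0976]
 [0.542  0.1522 0.1043]
 [0.5546 0.1578 0.1093]
 [0.5441 0.158  0.1147]
 [0.5038 0.157  0.1219]
 [0.5051 0.153  0.1272]
 [0.4726 0.1608 0.1328]
 [0.4905 0.1598 0.1382]
 [0.481  0.1649 0.1438]
 [0.4546 0.1562 0.1487]
 [0.4561 0.1569 0.1544]]
```

```bash
cat >> h.py <<'E'
from scipy.spatial.transform import Rotation as Ro
def go(pos,rpy=None):
    from cell import env
    o=env.get_obs(); R=Ro.from_euler("xyz",o["tool_rot"],degrees=True)
    d=R.inv().apply(np.array(pos)-o["tool_pos"])
    print("t",round(o["time_s"],2),"pos",o["tool_pos"].round(4),"rot",o["tool_rot"].round(1),"F",o["force"].round(1),"w",round(o["grip_width"],4))
    s="shift "+str(d.round(4))+" rows>=%.1f"%(np.linalg.norm(d)/.0417)
    if rpy is not None:
        T=Ro.from_euler("xyz",rpy,degrees=True); rv=(R.inv()*T).as_rotvec()
        s+="  turn "+str((rv/.5).round(4))+" rows>=%.1f"%(np.linalg.norm(rv)/.125)
        s+="  shift in target frame "+str(T.inv().apply(np.array(pos)-o["tool_pos"]).round(4))
    print(s)
def snap(k):
    from cell import env
    r={}
    for n in("side","top"):
        d=env.read_camera(n); np.savez(f"{n}{k}.npz",**d); cv2.imwrite(f"pics/{n}{k}.png",d["img"][:,:,::-1]); r[n]=d
    return r
E
python3 -c "
from h import *
go([.5,.3,.25]);go([.578,-.2735,.25],[180,0,4.5])"
```

```text
t 0.1 pos [0.2055 0.6162 0.2326] rot [-179.9    0.   161.6] F [ 1.1 -0.6 -0. ] w 0.0871
shift [-0.3794 -0.2069 -0.017 ] rows>=10.4
t 0.1 pos [0.2055 0.6162 0.2326] rot [-179.9    0.   161.6] F [ 1.1 -0.6 -0. ] w 0.0871
shift [-0.6347 -0.7263 -0.0161] rows>=23.1  turn [-6.0000e-04  4.5000e-03  5.4826e+00] rows>=21.9  shift in target frame [ 0.3016  0.9162 -0.0174]
```

Emit:
{"fn": "servo_tool", "kwargs": {"moves": "-.032 -.017 -.002 0 0 0 0;-.032 -.017 -.002 0 0 0 0;-.032 -.017 -.002 0 0 0 0;-.032 -.017 -.002 0 0 0 0;-.032 -.017 -.002 0 0 0 0;-.032 -.017 -.002 0 0 0 0;-.032 -.017 -.002 0 0 0 0;-.032 -.017 -.002 0 0 0 0;-.032 -.017 -.002 0 0 0 0;-.032 -.017 -.002 0 0 0 0;-.032 -.017 0 0 0 0 0;-.032 -.017 0 0 0 0 0"}}

```text
time_s: 1.1
tool_pos: [0.5074, 0.2961, 0.2447]
tool_rot: [-179.4, -0.6, 162.9]
force: [0.8, 1.2, -0.1]
grip_width: 0.0438
```

```bash
python3 -c "
from h import *
go([.578,-.2735,.15],[180,0,4.5])"
```

```text
t 1.1 pos [0.5074 0.2961 0.2447] rot [-179.4   -0.6  162.9] F [ 0.8  1.2 -0.1] w 0.0438
shift [-0.2361 -0.5227  0.0974] rows>=14.0  turn [-0.0332  0.0216  5.5284] rows>=22.1  shift in target frame [0.0257 0.5734 0.0947]
```

Tracking is good. Now translate, then turn.

Emit:
{"fn": "servo_tool", "kwargs": {"moves": "-.016 -.036 .004 0 0 0 0;-.016 -.036 .004 0 0 0 0;-.016 -.036 .004 0 0 0 0;-.016 -.036 .004 0 0 0 0;-.016 -.036 .004 0 0 0 0;-.016 -.036 .004 0 0 0 0;-.016 -.036 .004 0 0 0 0;-.016 -.036 .004 0 0 0 0;-.016 -.036 .004 0 0 0 0;-.016 -.036 .004 0 0 0 0;-.016 -.036 .004 0 0 0 0;-.016 -.036 .004 0 0 0 0;-.016 -.036 .004 0 0 0 0;-.016 -.036 .004 0 0 0 0"}}

```text
time_s: 2.27
tool_pos: [0.573, -0.2763, 0.1845]
tool_rot: [-179.5, -0.7, 163.0]
force: [1.4, 0.9, 0.5]
grip_width: 0.0436
```

Emit:
{"fn": "servo_tool", "kwargs": {"moves": "0 0 0 0 0 .25 0;0 0 0 0 0 .25 0;0 0 0 0 0 .25 0;0 0 0 0 0 .25 0;0 0 0 0 0 .25 0;0 0 0 0 0 .25 0;0 0 0 0 0 .25 0;0 0 0 0 0 .25 0;0 0 0 0 0 .25 0;0 0 0 0 0 .25 0;0 0 0 0 0 .25 0;0 0 0 0 0 .25 0;0 0 0 0 0 .25 0;0 0 0 0 0 .25 0;0 0 0 0 0 .25 0;0 0 0 0 0 .25 0;0 0 0 0 0 .25 0;0 0 0 0 0 .25 0;0 0 0 0 0 .25 0;0 0 0 0 0 .25 0"}}

```text
time_s: 3.93
tool_pos: [0.5618, -0.2899, 0.172]
tool_rot: [-179.6, 2.0, 19.5]
force: [-0.4, 0.1, -0.4]
grip_width: 0.0432
```

```bash
python3 -c "
from h import *
go([.578,-.2735,.10],[180,0,4.5])"
```

```text
t 3.93 pos [ 0.5618 -0.2899  0.172 ] rot [-179.6    2.    19.5] F [-0.4  0.1 -0.4] w 0.0432
shift [ 0.0233 -0.0096  0.0713] rows>=1.8  turn [-0.0034  0.0714  0.5229] rows>=2.1  shift in target frame [ 0.0174 -0.0151  0.072 ]
```

Emit:
{"fn": "servo_tool", "kwargs": {"moves": "0 0 0 0 .02 .17 0;0 0 0 0 .02 .17 0;0 0 0 0 .02 .17 0;.006 -.005 .016 0 0 0 0;.006 -.005 .016 0 0 0 0;.006 -.005 .016 0 0 0 0"}}

```text
time_s: 4.43
tool_pos: [0.5793, -0.2736, 0.1213]
tool_rot: [180.0, 0.2, 3.9]
force: [0.2, 0.3, -0.1]
grip_width: 0.0435
```

```bash
python3 -c "
from h import *
go([.578,-.2735,.034],[180,0,4.5])"
```

```text
t 4.43 pos [ 0.5793 -0.2736  0.1213] rot [180.    0.2   3.9] F [ 0.2  0.3 -0.1] w 0.0435
shift [-0.0009 -0.0003  0.0873] rows>=2.1  turn [ 0.0012  0.008  -0.0197] rows>=0.1  shift in target frame [-0.0013 -0.0002  0.0873]
```

Emit:
{"fn": "servo_tool", "kwargs": {"moves": "0 0 .015 0 0 0 0;0 0 .015 0 0 0 0;0 0 .015 0 0 0 0;0 0 .015 0 0 0 0;0 0 .013 0 0 0 0;0 0 .012 0 0 0 0;0 0 0 0 0 0 0", "squeeze": 25}}

```text
time_s: 5.02
tool_pos: [0.5792, -0.2611, 0.0149]
tool_rot: [-179.5, 1.0, 5.1]
force: [-0.4, -0.6, 1.4]
grip_width: 0.0436
```

```bash
python3 -c "
from h import *
go([.578,-.2735,.034],[180,0,4.5])"
```

```text
t 5.02 pos [ 0.5792 -0.2611  0.0149] rot [-179.5    1.     5.1] F [-0.4 -0.6  1.4] w 0.0436
shift [-0.0026  0.0121 -0.0191] rows>=0.5  turn [-0.018   0.0363  0.0199] rows>=0.2  shift in target frame [-0.0021  0.0123 -0.0191]
```

Emit:
{"fn": "servo_tool", "kwargs": {"moves": "-.001 .004 -.006 0 .01 0 0;-.001 .004 -.006 0 .01 0 0;0 .003 -.005 0 .01 0 0;0 0 0 0 0 0 0;0 0 0 0 0 0 0"}}

```text
time_s: 5.43
tool_pos: [0.5788, -0.2743, 0.0345]
tool_rot: [-179.5, 0.0, 5.1]
force: [-0.6, 0.1, -0.6]
grip_width: 0.0435
```

```bash
python3 -c "
from h import *
go([.578,-.2735,.034],[180,0,4.5])"
```

```text
t 5.43 pos [ 0.5788 -0.2743  0.0345] rot [-179.5    0.     5.1] F [-0.6  0.1 -0.6] w 0.0435
shift [-0.0007 -0.0009  0.0005] rows>=0.0  turn [-0.0168  0.0013  0.0204] rows>=0.1  shift in target frame [-0.0007 -0.0009  0.0005]
```

Good. Close, check, lift slowly.

Emit:
{"fn": "servo_tool", "kwargs": {"moves": "0 0 0 0 0 0 1;0 0 0 0 0 0 1;0 0 0 0 0 0 1;0 0 0 0 0 0 1;0 0 0 0 0 0 1;0 0 0 0 0 0 1", "squeeze": 25}}

```text
time_s: 5.93
tool_pos: [0.5798, -0.2746, 0.0365]
tool_rot: [-179.5, -0.2, 5.1]
force: [0.4, -0.1, 0.9]
grip_width: 0.0148
```

Emit:
{"fn": "servo_tool", "kwargs": {"moves": "0 0 -.008 0 0 0 1;0 0 -.008 0 0 0 1;0 0 -.012 0 0 0 1;0 0 -.012 0 0 0 1;0 0 -.012 0 0 0 1;0 0 -.012 0 0 0 1;0 0 -.01 0 0 0 1;0 0 -.005 0 0 0 1;0 0 0 0 0 0 1"}}

```text
time_s: 6.68
tool_pos: [0.5798, -0.2753, 0.125]
tool_rot: [-179.5, -0.2, 5.1]
force: [-0.0, 0.0, -1.3]
grip_width: 0.0146
```

```bash
cat >> h.py <<'E'
def tray(t,s):
    """plate + wall rect from the two views -> origin xy, yaw"""
    res=[]
    for d in (t,s):
        w=cloud(d)
        m=(w[...,2]>.06)&(w[...,2]<.085)&(w[...,0]>.42)&(w[...,0]<.72)&(w[...,1]>-.2)&(w[...,1]<-.03)
        n,l,st,_=cv2.connectedComponentsWithStats(m.astype(np.uint8))
        i=1+np.argmax(st[1:,4]); p=w[l==i]
        (c,sz,a)=cv2.minAreaRect(p[:,:2].astype(np.float32)*1000)
        if sz[0]>sz[1]: a+=90; sz=sz[::-1]
        a=(a%180)
        print("plate",np.round(c,1),np.round(sz,1),round(a,2),len(p))
        res.append((c[0],c[1],a))
    x,y,a=np.mean(res,0); e=np.array([np.cos(np.radians(a)),np.sin(np.radians(a))])
    o=np.array([x,y])/1000+.117*e
    print("tray origin",o.round(4),"yaw",round(a,2))
    for k in(-74,-32,10,52,94): print(k,(o+e*k/1000).round(4))
    return o,e,a
E
python3 -c "
from h import *
r=snap(1);tray(r['top'],r['side']);crop(r['side'],180,60,480,300,2.5,'pics/s2.png')
go([.578,-.2735,.15],[180,0,-7.3])"
```

```text
plate [ 719.  -137.7] [ 1.6 15.1] 0.6 17
plate [ 557.9 -131.5] [ 11.  129.4] 82.5 204
tray origin [ 0.726 -0.057] yaw 41.55
-74 [ 0.6706 -0.106 ]
-32 [ 0.702  -0.0782]
10 [ 0.7335 -0.0503]
52 [ 0.7649 -0.0225]
94 [0.7963 0.0054]
t 6.78 pos [ 0.5792 -0.2749  0.1236] rot [-1.795e+02 -1.000e-01  5.100e+00] F [-0.1 -0.  -2.3] w 0.0149
shift [-0.001  -0.0018 -0.0264] rows>=0.6  turn [-0.018  -0.0023  0.432 ] rows>=1.7  shift in target frame [-0.0014 -0.0013 -0.0264]
```

View pics/s2.png

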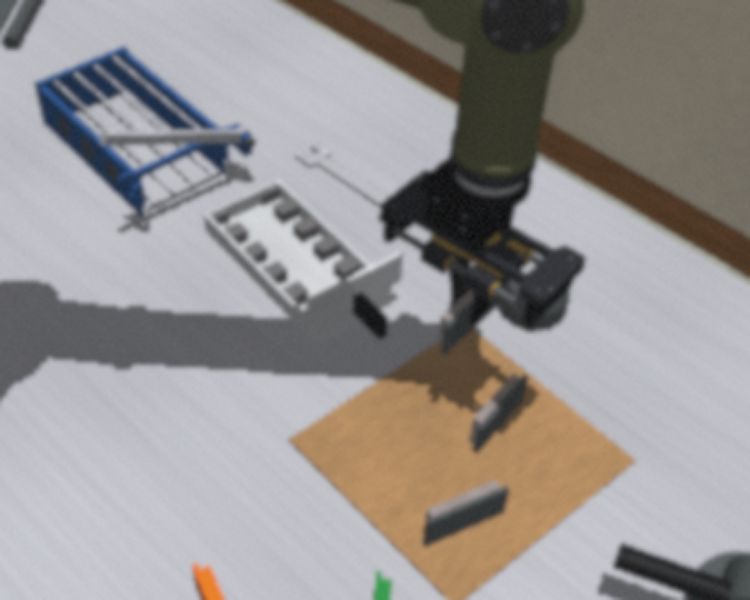

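Emit:
{"fn": "servo_tool", "kwargs": {"moves": "0 0 -.01 0 0 .11 1;0 0 -.01 0 0 .11 1;0 0 0 0 0 .11 1;0 0 0 0 0 .1 1;0 0 0 0 0 0 1"}}

```text
time_s: 7.2
tool_pos: [0.577, -0.2733, 0.1402]
tool_rot: [-179.3, 0.4, -7.8]
force: [1.1, -1.1, -0.7]
grip_width: 0.0152
```

```bash
python3 -c "
from h import *
go([.582,.0365,.15],[180,0,-7.3])"
```

```text
t 7.2 pos [ 0.577  -0.2733  0.1402] rot [-179.3    0.4   -7.8] F [ 1.1 -1.1 -0.7] w 0.0152
shift [-0.0372 -0.3077 -0.006 ] rows>=7.4  turn [-0.0231  0.0137 -0.0178] rows>=0.1  shift in target frame [-0.0344 -0.3079 -0.0098]
```

Emit:
{"fn": "servo_tool", "kwargs": {"moves": "-.003 -.02 -.004 -.01 0 0 1;-.003 -.028 -.002 -.01 0 0 1;-.003 -.028 0 0 0 0 1;-.004 -.03 0 0 0 0 1;-.004 -.03 0 0 0 0 1;-.004 -.03 0 0 0 0 1;-.004 -.03 0 0 0 0 1;-.004 -.03 0 0 0 0 1;-.003 -.028 0 0 0 0 1;-.003 -.022 0 0 0 0 1;-.002 -.015 0 0 0 0 1;0 -.008 0 0 0 0 1;0 0 0 0 0 0 1;0 0 0 0 0 0 1"}}

```text
time_s: 8.37
tool_pos: [0.5717, 0.0413, 0.1358]
tool_rot: [179.7, 1.4, -6.9]
force: [-0.1, -0.7, -1.1]
grip_width: 0.0148
```

```bash
python3 -c "
from h import *
go([.582,.0365,.09],[180,0,-7.3])"
```

```text
t 8.37 pos [0.5717 0.0413 0.1358] rot [179.7   1.4  -6.9] F [-0.1 -0.7 -1.1] w 0.0148
shift [0.0118 0.0033 0.0456] rows>=1.1  turn [0.0093 0.0476 0.0155] rows>=0.2  shift in target frame [0.0108 0.0034 0.0458]
```

Emit:
{"fn": "servo_tool", "kwargs": {"moves": ".004 .001 .01 .002 .01 .004 1;.004 .001 .012 .002 .01 .004 1;.002 .001 .01 .002 .01 .003 1;.001 0 .006 0 .01 .004 1;0 0 0 0 0 0 1;0 0 0 0 0 0 1"}}

```text
time_s: 8.87
tool_pos: [0.5815, 0.028, 0.0922]
tool_rot: [179.7, 0.2, -7.9]
force: [0.5, -0.2, -1.9]
grip_width: 0.0148
```

```bash
python3 -c "
from h import *
r=snap(2);tray(r['top'],r['side']);crop(r['side'],220,100,420,240,4,'pics/s3.png')
go([.582,.0365,.06],[180,0,-7.3])"
```

```text
plate [ 562.2 -130.8] [  6.1 129.4] 82.58 149
plate [ 558.2 -131.7] [  9.2 129.1] 82.95 206
tray origin [ 0.5749 -0.0152] yaw 82.76
-74 [ 0.5656 -0.0886]
-32 [ 0.5709 -0.0469]
10 [ 0.5762 -0.0052]
52 [0.5815 0.0364]
94 [0.5868 0.0781]
t 8.97 pos [0.5817 0.0285 0.0927] rot [ 1.797e+02  1.000e-01 -7.900e+00] F [ 0.2 -0.1 -1.2] w 0.0145
shift [-0.0007 -0.0082  0.0327] rows>=0.8  turn [ 0.0094  0.0052 -0.0196] rows>=0.1  shift in target frame [-0.0007 -0.008   0.0327]
```

View pics/s3.png

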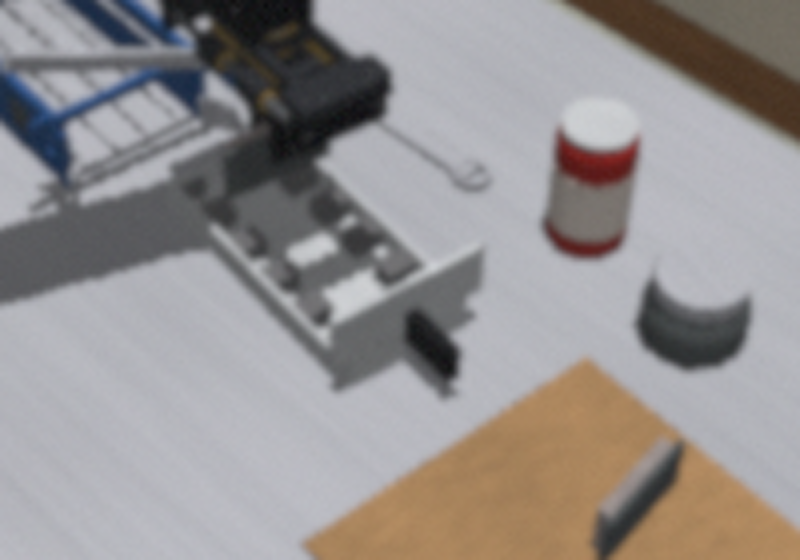

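Emit:
{"fn": "servo_tool", "kwargs": {"moves": "0 -.004 .006 0 0 -.005 1;0 -.003 .008 0 0 -.005 1;0 -.001 .008 0 0 -.005 1;0 0 .003 0 0 0 1;0 0 0 0 0 0 1;0 0 0 0 0 0 1"}}

```text
time_s: 9.47
tool_pos: [0.5837, 0.0387, 0.0659]
tool_rot: [179.8, 0.1, -7.3]
force: [0.2, -0.4, -1.2]
grip_width: 0.015
```

```bash
python3 -c "
from h import *
go([.5815,.0365,.037],[180,0,-7.2])"
```

```text
t 9.47 pos [0.5837 0.0387 0.0659] rot [ 1.798e+02  1.000e-01 -7.300e+00] F [ 0.2 -0.4 -1.2] w 0.015
shift [-0.0018  0.0023  0.0289] rows>=0.7  turn [ 0.0066  0.0022 -0.0019] rows>=0.0  shift in target frame [-0.0019  0.0024  0.0289]
```

Emit:
{"fn": "servo_tool", "kwargs": {"moves": "-.002 .002 0 0 0 0 1;0 0 0 0 0 0 1;0 0 .004 0 0 0 1;0 0 .004 0 0 0 1;0 0 0 0 0 0 1"}}

```text
time_s: 9.88
tool_pos: [0.5817, 0.0366, 0.0579]
tool_rot: [179.8, -0.0, -7.3]
force: [-0.1, -0.1, -1.4]
grip_width: 0.0146
```

```bash
python3 -c "
from h import *
go([.5815,.0365,.037],[180,0,-7.2])"
```

```text
t 9.88 pos [0.5817 0.0366 0.0579] rot [179.8  -0.   -7.3] F [-0.1 -0.1 -1.4] w 0.0146
shift [-0.0001  0.      0.0209] rows>=0.5  turn [ 0.0058 -0.0004 -0.002 ] rows>=0.0  shift in target frame [-0.0001  0.0001  0.0209]
```

Emit:
{"fn": "servo_tool", "kwargs": {"moves": "0 0 .004 0 0 0 1;0 0 .004 0 0 0 1;0 0 .004 0 0 0 1;0 0 .003 0 0 0 1;0 0 .002 0 0 0 1;0 0 0 0 0 0 1"}}

```text
time_s: 10.38
tool_pos: [0.5815, 0.0364, 0.0386]
tool_rot: [179.8, 0.0, -7.3]
force: [0.2, -0.5, -1.1]
grip_width: 0.0148
```

```bash
python3 -c "
from h import *
go([.5815,.0365,.037],[180,0,-7.2])"
```

```text
t 10.38 pos [0.5815 0.0364 0.0386] rot [179.8   0.   -7.3] F [ 0.2 -0.5 -1.1] w 0.0148
shift [ 0.     -0.0001  0.0016] rows>=0.0  turn [ 0.0062  0.0006 -0.0024] rows>=0.0  shift in target frame [ 0.     -0.0001  0.0016]
```

Emit:
{"fn": "servo_tool", "kwargs": {"moves": "0 0 .002 0 0 0 1;0 0 0 0 0 0 1;0 0 0 0 0 0 .35;0 0 0 0 0 0 .35;0 0 0 0 0 0 .35;0 0 -.006 0 0 0 .35;0 0 -.01 0 0 0 .35;0 0 -.014 0 0 0 .35;0 0 -.014 0 0 0 .35;0 0 -.014 0 0 0 .1;0 0 -.014 0 0 0 0;0 0 -.008 0 0 0 0;0 0 0 0 0 0 0"}}

```text
time_s: 11.47
tool_pos: [0.5842, 0.0356, 0.1292]
tool_rot: [179.9, -0.3, -7.3]
force: [0.1, -0.1, 0.5]
grip_width: 0.0418
```

```bash
python3 -c "
from h import *
r=snap(3);crop(r['side'],220,100,420,240,4,'pics/s4.png')
go([.564,-.3397,.15],[180,0,7.9])"
```

```text
t 11.57 pos [0.5833 0.0357 0.1274] rot [179.9  -0.2  -7.3] F [-0.5  0.4  0.1] w 0.043
shift [ 0.0289  0.3749 -0.0219] rows>=9.0  turn [ 0.0044 -0.0068 -0.5319] rows>=2.1  shift in target frame [-0.0707  0.3692 -0.0226]
```

View pics/s4.png

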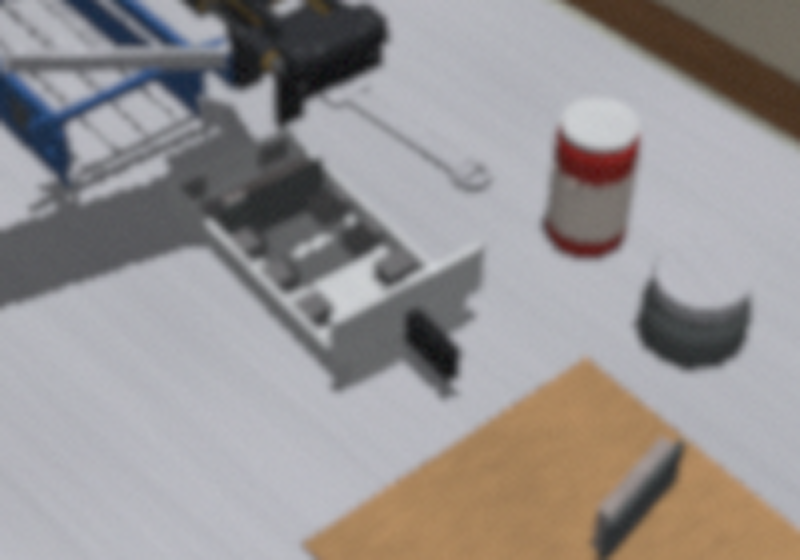

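The first pad stands in the +52 slot, around crop (265,190). Next is pad B.

Emit:
{"fn": "servo_tool", "kwargs": {"moves": ".002 .025 -.004 0 0 0 0;.002 .032 -.004 0 0 0 0;.002 .034 -.003 0 0 0 0;.002 .034 0 0 0 0 0;.003 .034 0 0 0 0 0;.003 .034 0 0 0 0 0;.003 .034 0 0 0 0 0;.003 .034 0 0 0 -.1 0;.003 .034 0 0 0 -.1 0;.003 .03 0 0 0 -.1 0;.001 .02 0 0 0 -.1 0;0 .01 0 0 0 -.1 0;0 0 0 0 0 0 0;0 0 0 0 0 0 0"}}

```text
time_s: 12.73
tool_pos: [0.5687, -0.3278, 0.1228]
tool_rot: [-179.6, 1.2, 8.1]
force: [-0.5, 0.0, -0.7]
grip_width: 0.0436
```

```bash
python3 -c "
from h import *
go([.564,-.3397,.08],[180,0,7.9])"
```

```text
t 12.73 pos [ 0.5687 -0.3278  0.1228] rot [-179.6    1.2    8.1] F [-0.5  0.  -0.7] w 0.0436
shift [-0.0054  0.0113  0.0429] rows>=1.1  turn [-0.0128  0.0407  0.0084] rows>=0.2  shift in target frame [-0.0062  0.0111  0.0428]
```

Emit:
{"fn": "servo_tool", "kwargs": {"moves": "-.003 .004 .006 0 .01 0 0;-.002 .004 .01 0 .01 0 0;-.001 .003 .01 0 .01 0 0;0 0 .008 0 .01 0 0;0 0 .004 0 0 0 0;0 0 0 0 0 0 0;0 0 0 0 0 0 0"}}

```text
time_s: 13.32
tool_pos: [0.5634, -0.3325, 0.0772]
tool_rot: [-179.3, 0.1, 8.3]
force: [0.8, -0.7, -0.1]
grip_width: 0.0436
```

```bash
python3 -c "
from h import *
go([.564,-.3397,.034],[180,0,7.9])"
```

```text
t 13.32 pos [ 0.5634 -0.3325  0.0772] rot [-1.793e+02  1.000e-01  8.300e+00] F [ 0.8 -0.7 -0.1] w 0.0436
shift [-0.0004  0.0077  0.0431] rows>=1.1  turn [-0.0258  0.0038  0.0142] rows>=0.1  shift in target frame [-0.0004  0.0072  0.0432]
```

Emit:
{"fn": "servo_tool", "kwargs": {"moves": "0 .004 .006 -.008 0 .004 0;0 .004 .01 -.008 0 .004 0;0 .001 .012 -.008 0 .004 0;0 0 .01 0 0 0 0;0 0 .004 0 0 0 0;0 0 0 0 0 0 0;0 0 0 0 0 0 0"}}

```text
time_s: 13.9
tool_pos: [0.5657, -0.3412, 0.0302]
tool_rot: [180.0, 0.1, 8.0]
force: [-0.2, 0.0, 1.1]
grip_width: 0.0433
```

```bash
python3 -c "
from h import *
go([.564,-.3397,.034],[180,0,7.9])"
```

```text
t 13.9 pos [ 0.5657 -0.3412  0.0302] rot [1.8e+02 1.0e-01 8.0e+00] F [-0.2  0.   1.1] w 0.0433
shift [-0.0015 -0.0018 -0.0038] rows>=0.1  turn [0.0007 0.0037 0.0043] rows>=0.0  shift in target frame [-0.0015 -0.0018 -0.0038]
```

Emit:
{"fn": "servo_tool", "kwargs": {"moves": "-.001 -.002 -.003 0 0 0 0;0 0 0 0 0 0 0;0 0 0 0 0 0 1;0 0 0 0 0 0 1;0 0 0 0 0 0 1;0 0 0 0 0 0 1;0 0 0 0 0 0 1;0 0 0 0 0 0 1"}}

```text
time_s: 14.57
tool_pos: [0.5654, -0.34, 0.0357]
tool_rot: [179.9, -0.1, 8.0]
force: [-0.0, -0.4, -0.2]
grip_width: 0.0152
```

Emit:
{"fn": "servo_tool", "kwargs": {"moves": "0 0 -.008 0 0 0 1;0 0 -.01 0 0 0 1;0 0 -.014 0 0 .1 1;0 0 -.016 0 0 .1 1;0 0 -.016 0 0 .1 1;0 0 -.016 0 0 .1 1;0 0 -.012 0 0 .1 1;0 0 -.005 0 0 .03 1;0 0 0 0 0 0 1"}}

```text
time_s: 15.32
tool_pos: [0.5642, -0.3395, 0.1414]
tool_rot: [180.0, -0.0, -7.9]
force: [-0.2, 0.2, -1.2]
grip_width: 0.0148
```

```bash
python3 -c "
from h import *
r=snap(4);tray(r['top'],r['side'])
go([.566,-.0886,.15],[180,0,-7.2])"
```

```text
plate [ 590.4 -134.5] [ 6.  70.2] 82.84 79
plate [ 557.7 -131.1] [ 11.6 128.8] 83.42 204
tray origin [ 0.5881 -0.0166] yaw 83.13
-74 [ 0.5792 -0.0901]
-32 [ 0.5842 -0.0484]
10 [ 0.5892 -0.0067]
52 [0.5943 0.035 ]
94 [0.5993 0.0767]
t 15.42 pos [ 0.5636 -0.3391  0.1399] rot [-1.8e+02  1.0e-01 -7.9e+00] F [ 0.6 -0.3 -1.8] w 0.0146
shift [-0.0319 -0.2485 -0.01  ] rows>=6.0  turn [-0.0006  0.0022 -0.0231] rows>=0.1  shift in target frame [-0.0291 -0.2488 -0.0101]
```

Emit:
{"fn": "servo_tool", "kwargs": {"moves": "-.003 -.018 -.005 0 0 -.01 1;-.003 -.024 -.003 0 0 -.01 1;-.004 -.028 0 0 0 0 1;-.004 -.028 0 0 0 0 1;-.004 -.028 0 0 0 0 1;-.004 -.028 0 0 0 0 1;-.004 -.028 0 0 0 0 1;-.003 -.024 0 0 0 0 1;-.003 -.016 0 0 0 0 1;0 -.01 0 0 0 0 1;0 0 0 0 0 0 1;0 0 0 0 0 0 1"}}

```text
time_s: 16.42
tool_pos: [0.5523, -0.0934, 0.1362]
tool_rot: [180.0, 1.2, -6.8]
force: [-0.0, -0.6, -1.5]
grip_width: 0.0147
```

```bash
python3 -c "
from h import *
go([.567,-.0886,.12],[180,0,-7.2])"
```

```text
t 16.42 pos [ 0.5523 -0.0934  0.1362] rot [180.    1.2  -6.8] F [-0.  -0.6 -1.5] w 0.0147
shift [ 0.0144 -0.0065  0.0159] rows>=0.5  turn [0.0008 0.041  0.013 ] rows>=0.2  shift in target frame [ 0.014  -0.0066  0.0162]
```

Emit:
{"fn": "servo_tool", "kwargs": {"moves": ".005 -.002 .005 0 .01 .003 1;.005 -.002 .006 0 .01 .003 1;.004 -.002 .005 0 .01 .003 1;0 0 0 0 .01 .003 1;0 0 0 0 0 0 1;0 0 0 0 0 0 1"}}

```text
time_s: 16.92
tool_pos: [0.5673, -0.0961, 0.1173]
tool_rot: [179.7, -0.1, -7.7]
force: [-0.1, -0.0, -1.8]
grip_width: 0.0152
```

```bash
python3 -c "
from h import *
r=snap(5);tray(r['top'],r['side']);crop(r['side'],220,100,420,240,4,'pics/s5.png')
go([.567,-.0886,.065],[180,0,-7.2])"
```

```text
plate [ 523.3 -125.8] [ 6.1 51.9] 82.14 62
plate [ 558.7 -132.3] [ 10.3 132.2] 82.76 206
tray origin [ 0.5564 -0.0131] yaw 82.45
-74 [ 0.5466 -0.0864]
-32 [ 0.5522 -0.0448]
10 [ 0.5577 -0.0032]
52 [0.5632 0.0385]
94 [0.5687 0.0801]
t 17.02 pos [ 0.5673 -0.096   0.1176] rot [ 1.797e+02 -1.000e-01 -7.700e+00] F [ 0.6 -0.  -1.9] w 0.0151
shift [-0.0014 -0.0075  0.0525] rows>=1.3  turn [ 0.0094 -0.0027 -0.0173] rows>=0.1  shift in target frame [-0.0012 -0.0073  0.0526]
```

View pics/s5.png

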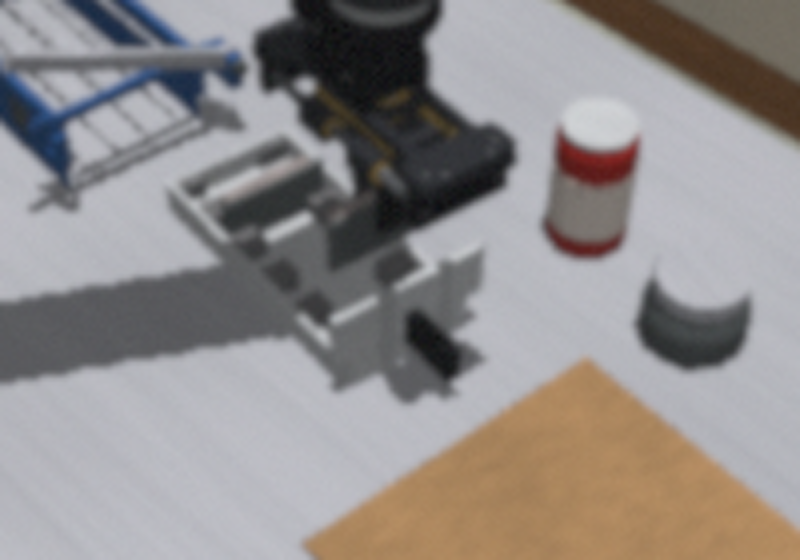

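Emit:
{"fn": "servo_tool", "kwargs": {"moves": "0 -.003 .006 0 0 -.004 1;-.001 -.003 .01 0 0 -.004 1;0 -.001 .012 0 0 -.004 1;0 0 .011 0 0 0 1;0 0 .005 0 0 0 1;0 0 0 0 0 0 1;0 0 0 0 0 0 1"}}

```text
time_s: 17.6
tool_pos: [0.5665, -0.0876, 0.0679]
tool_rot: [179.8, 0.0, -7.3]
force: [-1.3, 1.0, -1.0]
grip_width: 0.0151
```

```bash
python3 -c "
from h import *
go([.567,-.0886,.0375],[180,0,-7.2])"
```

```text
t 17.6 pos [ 0.5665 -0.0876  0.0679] rot [179.8   0.   -7.3] F [-1.3  1.  -1. ] w 0.0151
shift [0.0007 0.0008 0.0304] rows>=0.7  turn [ 0.008   0.0004 -0.0024] rows>=0.0  shift in target frame [0.0007 0.0009 0.0304]
```

Emit:
{"fn": "servo_tool", "kwargs": {"moves": "0 .001 .004 0 0 0 1;0 0 .004 0 0 0 1;0 0 .004 0 0 0 1;0 0 0 0 0 0 1;0 0 .004 0 0 0 1;0 0 .004 0 0 0 1;0 0 .004 0 0 0 1;0 0 .003 0 0 0 1;0 0 0 0 0 0 1;0 0 0 0 0 0 1"}}

```text
time_s: 18.43
tool_pos: [0.5672, -0.0894, 0.0389]
tool_rot: [179.8, -0.1, -7.3]
force: [0.0, -0.0, -1.9]
grip_width: 0.0148
```

```bash
python3 -c "
from h import *
go([.567,-.0886,.0375],[180,0,-7.2])"
```

```text
t 18.43 pos [ 0.5672 -0.0894  0.0389] rot [ 1.798e+02 -1.000e-01 -7.300e+00] F [ 0.  -0.  -1.9] w 0.0148
shift [-0.0003 -0.0008  0.0014] rows>=0.0  turn [ 0.0084 -0.0033 -0.0033] rows>=0.0  shift in target frame [-0.0003 -0.0008  0.0014]
```

Emit:
{"fn": "servo_tool", "kwargs": {"moves": "0 0 .002 0 0 0 1;0 0 0 0 0 0 1;0 0 0 0 0 0 .4;0 0 0 0 0 0 .4;0 0 0 0 0 0 .4;0 0 -.006 0 0 0 .4;0 0 -.01 0 0 0 .4;0 0 -.014 0 0 0 .4;0 0 -.014 0 0 0 .4;0 0 -.014 0 0 0 .1;0 0 -.014 0 0 0 0;0 0 -.012 0 0 0 0;0 0 -.006 0 0 0 0;0 0 0 0 0 0 0"}}

```text
time_s: 19.6
tool_pos: [0.5698, -0.0907, 0.1413]
tool_rot: [179.9, -0.6, -7.4]
force: [0.5, 0.3, 0.2]
grip_width: 0.0426
```

```bash
python3 -c "
from h import *
r=snap(6);crop(r['side'],220,100,420,240,4,'pics/s6.png')
for n in r:
  for o in pads(r[n],rx=(.35,.6)): print(n,*o)
go([.4457,-.397,.15],[180,0,-17.7])"
```

```text
side [ 0.44440134 -0.39808282] -17.787155151367188 [89.83174133 17.32601547] 0.04298890222288698 269 [365.4795539  261.10780669]
top [ 0.44658047 -0.39678461] -17.472198486328125 [88.40784454 16.0525322 ] 0.04538396422507618 237 [405.92405063 222.25738397]
t 19.7 pos [ 0.5691 -0.0904  0.1397] rot [179.8  -0.5  -7.4] F [ 0.1  1.1 -0.6] w 0.0428
shift [-0.0828  0.3199 -0.0101] rows>=7.9  turn [ 0.0041 -0.0166  0.3599] rows>=1.4  shift in target frame [-0.0243  0.3296 -0.0103]
```

View pics/s6.png

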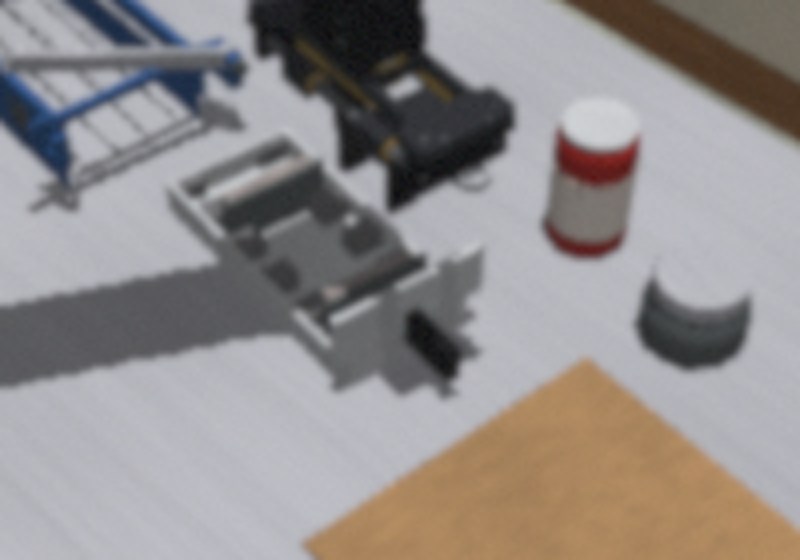

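The second pad is in slot −74. Now pad C at (0.4455, −0.397).

Emit:
{"fn": "servo_tool", "kwargs": {"moves": "-.006 .018 -.004 0 0 0 0;-.008 .028 -.003 0 0 0 0;-.008 .032 0 0 0 0 0;-.008 .032 0 0 0 0 0;-.008 .032 0 0 0 0 0;-.008 .032 0 0 0 0 0;-.008 .032 0 0 0 0 0;-.008 .032 0 0 0 .06 0;-.006 .026 0 0 0 .1 0;-.004 .018 0 0 0 .1 0;-.002 .01 0 0 0 .08 0;0 0 0 0 0 0 0;0 0 0 0 0 0 0"}}

```text
time_s: 20.78
tool_pos: [0.4364, -0.3832, 0.138]
tool_rot: [179.7, 0.7, -17.6]
force: [0.4, -1.0, -0.4]
grip_width: 0.0433
```

```bash
python3 -c "
from h import *
go([.4457,-.397,.08],[180,0,-17.7])"
```

```text
t 20.78 pos [ 0.4364 -0.3832  0.138 ] rot [179.7   0.7 -17.6] F [ 0.4 -1.  -0.4] w 0.0433
shift [0.0137 0.01   0.0579] rows>=1.4  turn [0.0109 0.0236 0.0053] rows>=0.1  shift in target frame [0.0131 0.0103 0.058 ]
```

Emit:
{"fn": "servo_tool", "kwargs": {"moves": ".004 .003 .006 .003 .006 0 0;.004 .003 .01 .003 .006 0 0;.004 .003 .012 .003 .006 0 0;.001 .002 .012 0 .006 0 0;0 0 .01 0 0 0 0;0 0 .004 0 0 0 0;0 0 0 0 0 0 0;0 0 0 0 0 0 0"}}

```text
time_s: 21.45
tool_pos: [0.4479, -0.3925, 0.0738]
tool_rot: [-179.8, 0.3, -16.9]
force: [-0.2, 0.1, -0.1]
grip_width: 0.0433
```

```bash
python3 -c "
from h import *
go([.4457,-.397,.034],[180,0,-17.7])"
```

```text
t 21.45 pos [ 0.4479 -0.3925  0.0738] rot [-179.8    0.3  -16.9] F [-0.2  0.1 -0.1] w 0.0433
shift [-0.0006  0.0051  0.0398] rows>=1.0  turn [-0.0083  0.0093  0.028 ] rows>=0.1  shift in target frame [-0.0008  0.005   0.0398]
```

Emit:
{"fn": "servo_tool", "kwargs": {"moves": "0 .003 .006 0 0 .01 0;0 .002 .01 0 0 .01 0;0 0 .01 0 0 .008 0;0 0 .008 0 0 0 0;0 0 .004 0 0 0 0;0 0 0 0 0 0 0;0 0 0 0 0 0 0"}}

```text
time_s: 22.03
tool_pos: [0.4467, -0.3975, 0.0323]
tool_rot: [-179.8, 0.2, -17.8]
force: [-0.1, 0.3, -0.2]
grip_width: 0.0436
```

```bash
python3 -c "
from h import *
go([.4457,-.397,.034],[180,0,-17.7])"
```

```text
t 22.03 pos [ 0.4467 -0.3975  0.0323] rot [-179.8    0.2  -17.8] F [-0.1  0.3 -0.2] w 0.0436
shift [-0.0011 -0.0002 -0.0017] rows>=0.0  turn [-0.008   0.007  -0.0019] rows>=0.0  shift in target frame [-0.0011 -0.0002 -0.0017]
```

Emit:
{"fn": "servo_tool", "kwargs": {"moves": "-.001 0 -.002 0 0 0 0;0 0 0 0 0 0 0;0 0 0 0 0 0 1;0 0 0 0 0 0 1;0 0 0 0 0 0 1;0 0 0 0 0 0 1;0 0 0 0 0 0 1;0 0 0 0 0 0 1"}}

```text
time_s: 22.7
tool_pos: [0.4467, -0.398, 0.0363]
tool_rot: [-179.8, 0.0, -17.7]
force: [-1.0, -0.4, -0.5]
grip_width: 0.0148
```

Emit:
{"fn": "servo_tool", "kwargs": {"moves": "0 0 -.008 0 0 0 1;0 0 -.01 0 0 0 1;0 0 -.014 0 0 -.08 1;0 0 -.016 0 0 -.1 1;0 0 -.016 0 0 -.1 1;0 0 -.016 0 0 -.08 1;0 0 -.014 0 0 0 1;0 0 -.008 0 0 0 1;0 0 0 0 0 0 1"}}

```text
time_s: 23.45
tool_pos: [0.4455, -0.3993, 0.1502]
tool_rot: [-179.9, -0.1, -6.4]
force: [-0.1, -0.5, -2.5]
grip_width: 0.015
```

```bash
python3 -c "
from h import *
r=snap(7);tray(r['top'],r['side'])
go([.5765,-.0052,.15],[180,0,-7.2])"
```

```text
plate [ 562.1 -130.8] [  6.2 129.7] 82.58 149
plate [ 558.  -132.3] [ 10.6 129.4] 83.28 200
tray origin [ 0.5744 -0.0154] yaw 82.93
-74 [ 0.5653 -0.0889]
-32 [ 0.5705 -0.0472]
10 [ 0.5757 -0.0055]
52 [0.5808 0.0362]
94 [0.586  0.0778]
t 23.55 pos [ 0.445  -0.3985  0.1482] rot [-179.8    0.    -6.4] F [-0.6 -0.8 -1.5] w 0.0147
shift [ 8.680e-02 -4.055e-01 -4.000e-04] rows>=9.9  turn [-0.0075  0.0017  0.0277] rows>=0.1  shift in target frame [ 0.0812 -0.4067 -0.0018]
```

Emit:
{"fn": "servo_tool", "kwargs": {"moves": ".004 -.018 -.002 0 0 .01 1;.007 -.028 -.002 0 0 .01 1;.008 -.032 0 0 0 .01 1;.008 -.034 0 0 0 0 1;.008 -.034 0 0 0 0 1;.008 -.034 0 0 0 0 1;.008 -.034 0 0 0 0 1;.008 -.034 0 0 0 0 1;.008 -.034 0 0 0 0 1;.008 -.034 0 0 0 0 1;.007 -.03 0 0 0 0 1;.005 -.022 0 0 0 0 1;.003 -.014 0 0 0 0 1;0 -.007 0 0 0 0 1;0 0 0 0 0 0 1;0 0 0 0 0 0 1"}}

```text
time_s: 24.88
tool_pos: [0.5772, -0.0061, 0.1364]
tool_rot: [179.8, 1.5, -7.5]
force: [0.3, -0.5, -1.3]
grip_width: 0.0149
```

```bash
python3 -c "
from h import *
go([.5765,-.0054,.12],[180,0,-7.2])"
```

```text
t 24.88 pos [ 0.5772 -0.0061  0.1364] rot [179.8   1.5  -7.5] F [ 0.3 -0.5 -1.3] w 0.0149
shift [-0.0004 -0.0006  0.0164] rows>=0.4  turn [ 0.0059  0.0541 -0.0097] rows>=0.2  shift in target frame [-0.0008 -0.0006  0.0164]
```

Emit:
{"fn": "servo_tool", "kwargs": {"moves": "0 0 .008 .002 .015 -.003 1;0 0 .012 .002 .015 -.003 1;0 0 .012 .002 .015 -.003 1;0 0 .01 0 .01 0 1;0 0 .004 0 0 0 1;0 0 0 0 0 0 1;0 0 0 0 0 0 1"}}

```text
time_s: 25.47
tool_pos: [0.5725, -0.0207, 0.0873]
tool_rot: [179.8, -0.2, -8.3]
force: [-0.7, -0.3, -0.9]
grip_width: 0.0146
```

```bash
python3 -c "
from h import *
r=snap(8);crop(r['side'],220,100,420,240,4,'pics/s8.png')
tray(r['side'],r['side'])
go([.5765,-.0054,.0375],[180,0,-7.2])"
```

```text
plate [ 558.6 -132.1] [ 10.7 129.2] 82.48 202
plate [ 558.6 -132.1] [ 10.7 129.2] 82.48 202
tray origin [ 0.5739 -0.0161] yaw 82.48
-74 [ 0.5642 -0.0895]
-32 [ 0.5697 -0.0478]
10 [ 0.5752 -0.0062]
52 [0.5807 0.0354]
94 [0.5862 0.0771]
t 25.57 pos [ 0.573  -0.0203  0.0878] rot [179.9  -0.2  -8.3] F [ 1.  -0.5 -1.7] w 0.0146
shift [ 0.0012 -0.0154  0.0502] rows>=1.3  turn [ 0.0053 -0.0068 -0.0378] rows>=0.2  shift in target frame [ 0.0016 -0.0152  0.0503]
```

Emit:
{"fn": "servo_tool", "kwargs": {"moves": "0 -.005 .002 0 0 -.01 1;0 -.006 .004 0 0 -.01 1;.001 -.004 .006 0 0 -.01 1;0 0 .005 0 0 0 1;0 0 .002 0 0 0 1;0 0 0 0 0 0 1;0 0 0 0 0 0 1"}}

```text
time_s: 26.15
tool_pos: [0.5782, -0.0025, 0.068]
tool_rot: [179.9, -0.3, -7.2]
force: [0.5, 0.2, -1.9]
grip_width: 0.0147
```

```bash
python3 -c "
from h import *
go([.5765,-.0054,.0375],[180,0,-7.2])"
```

```text
t 26.15 pos [ 0.5782 -0.0025  0.068 ] rot [179.9  -0.3  -7.2] F [ 0.5  0.2 -1.9] w 0.0147
shift [-0.0015  0.0031  0.0305] rows>=0.7  turn [ 0.0031 -0.0121  0.001 ] rows>=0.1  shift in target frame [-0.0014  0.0031  0.0305]
```

Emit:
{"fn": "servo_tool", "kwargs": {"moves": "-.001 .003 0 0 -.005 0 1;0 0 .004 0 -.005 0 1;0 0 .004 0 0 0 1;0 0 0 0 0 0 1;0 0 0 0 0 0 1"}}

```text
time_s: 26.57
tool_pos: [0.5768, -0.0065, 0.0594]
tool_rot: [179.9, -0.1, -7.2]
force: [0.3, 1.0, -1.2]
grip_width: 0.0145
```

```bash
python3 -c "
from h import *
go([.5765,-.0054,.0375],[180,0,-7.2])"
```

```text
t 26.57 pos [ 0.5768 -0.0065  0.0594] rot [ 1.799e+02 -1.000e-01 -7.200e+00] F [ 0.3  1.  -1.2] w 0.0145
shift [-0.0005 -0.0011  0.0219] rows>=0.5  turn [ 0.0038 -0.002  -0.0011] rows>=0.0  shift in target frame [-0.0005 -0.0011  0.0219]
```

Emit:
{"fn": "servo_tool", "kwargs": {"moves": "0 -.001 .004 0 0 0 1;0 0 .004 0 0 0 1;0 0 .004 0 0 0 1;0 0 .004 0 0 0 1;0 0 .003 0 0 0 1;0 0 0 0 0 0 1;0 0 0 0 0 0 1"}}

```text
time_s: 27.15
tool_pos: [0.5767, -0.0055, 0.0379]
tool_rot: [179.9, -0.0, -7.2]
force: [0.2, 0.3, -1.0]
grip_width: 0.0145
```

```bash
python3 -c "
from h import *
go([.5765,-.0054,.0375],[180,0,-7.2])"
```

```text
t 27.15 pos [ 0.5767 -0.0055  0.0379] rot [179.9  -0.   -7.2] F [ 0.2  0.3 -1. ] w 0.0145
shift [-0.0002 -0.      0.0004] rows>=0.0  turn [ 0.0041 -0.0008 -0.0012] rows>=0.0  shift in target frame [-0.0002 -0.      0.0004]
```

Emit:
{"fn": "servo_tool", "kwargs": {"moves": "0 0 .001 0 0 0 1;0 0 0 0 0 0 1;0 0 0 0 0 0 .45;0 0 0 0 0 0 .45;0 0 0 0 0 0 .45;0 0 -.006 0 0 0 .45;0 0 -.01 0 0 0 .45;0 0 -.014 0 0 0 .45;0 0 -.014 0 0 0 .45;0 0 -.018 0 0 0 .45;0 0 -.02 0 0 0 0;0 0 -.02 0 0 0 0;0 0 -.02 0 0 0 0;0 0 -.01 0 0 0 0;0 0 0 0 0 0 0"}}

```text
time_s: 28.4
tool_pos: [0.5791, -0.0073, 0.187]
tool_rot: [-179.9, -0.5, -7.4]
force: [-0.2, 0.2, -0.5]
grip_width: 0.0424
```

```bash
python3 -c "
from h import *
r=snap(9);crop(r['side'],180,60,380,200,4,'pics/s9.png');crop(r['top'],70,120,330,230,3,'pics/t9.png')
go([.5,.15,.3],[180,0,0])"
```

```text
t 28.5 pos [ 0.578  -0.007   0.1846] rot [-180.    -0.4   -7.4] F [ 0.   0.1 -0. ] w 0.043
shift [-0.0969 -0.1457 -0.1159] rows>=5.0  turn [-0.0004 -0.0125 -0.2586] rows>=1.0  shift in target frame [-0.078  -0.157  -0.1154]
```

View pics/s9.png

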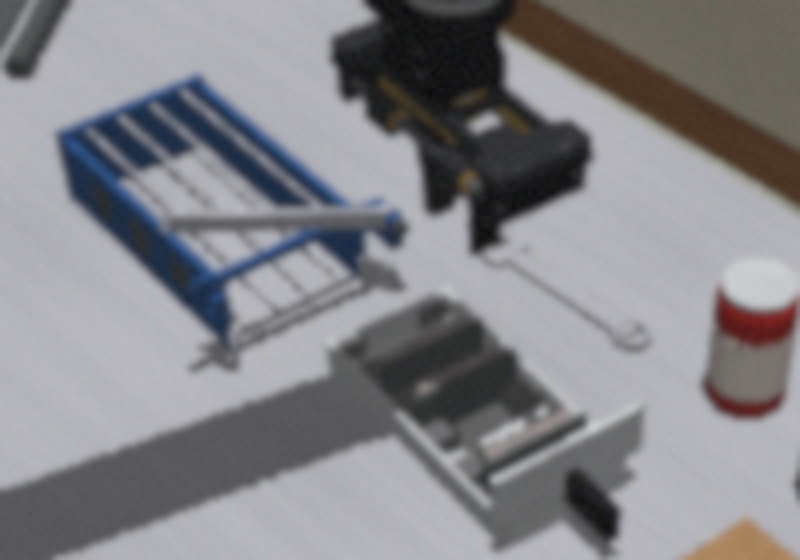

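View pics/t9.png

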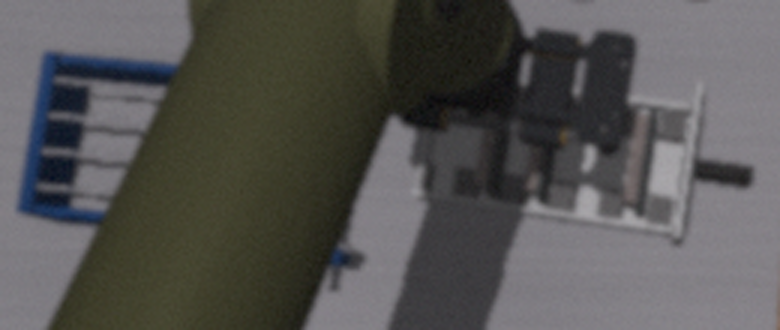

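```bash
python3 - <<'E'
from h import *
np.set_printoptions(suppress=True,precision=4)
for n in("top","side"):
    d=dict(np.load(n+"0.npz")); w=cloud(d); hsv=cv2.cvtColor(d["img"],cv2.COLOR_RGB2HSV)
    b=(hsv[...,0]>100)&(hsv[...,0]<125)&(hsv[...,1]>110)&(w[...,0]>.4)&(w[...,0]<.75)&(w[...,1]>.05)&(w[...,1]<.5)
    p=w[b&(w[...,2]>.055)&(w[...,2]<.078)]
    q=p[(p[:,1]>.2)]
    print(n,len(q),cv2.minAreaRect(q[:,:2].astype(np.float32)*1000), "ymax/min",p[:,1].min(),p[:,1].max())
    # profile: x range by y bins
    for y in np.arange(.12,.42,.02):
        k=p[abs(p[:,1]-y)<.01]
        if len(k): print(round(y,2),k[:,0].min().round(4),k[:,0].max().round(4),len(k))
    t=w[(w[...,2]>.085)&(w[...,2]<.3)&(w[...,0]>.42)&(w[...,0]<.66)&(w[...,1]>.05)&(w[...,1]<.3)]
    c=t.mean(0); u,s,vt=np.linalg.svd(t-c); dr=vt[0]*np.sign(-vt[0][0]); print("bar c",c,"dir",dr,"elev",np.degrees(np.arcsin(dr[2])),"spread",s/np.sqrt(len(t)))
    pr=(t-c)@dr; print("tip",c+dr*pr.max(), "len",pr.min(),pr.max(), "heading",np.degrees(np.arctan2(dr[1],dr[0])))
E
```

```text
top 712 ((569.8790283203125, 304.8682861328125), (218.31137084960938, 133.84812927246094), 85.50004577636719) ymax/min 0.13727830246666847 0.41733051326277015
0.14 0.4736 0.6404 10
0.16 0.4732 0.6415 61
0.18 0.4779 0.6398 68
0.2 0.4953 0.6286 30
0.22 0.4955 0.6292 47
0.24 0.4978 0.6314 44
0.26 0.4989 0.6337 44
0.28 0.5005 0.6341 44
0.3 0.5021 0.6359 47
0.32 0.5037 0.6382 44
0.34 0.5051 0.6393 43
0.36 0.5068 0.6405 46
0.38 0.5084 0.6424 52
0.4 0.5105 0.6432 244
bar c [0.5277 0.1572 0.1234] dir [-0.9129  0.0699  0.4022] elev 23.712975638250057 spread [0.0519 0.0044 0.0028]
tip [0.4527 0.163  0.1564] len -0.1021180426214658 0.0820756552583674 heading 175.62442600665602
side 275 ((564.594482421875, 300.84490966796875), (210.67587280273438, 135.7027587890625), 86.25749206542969) ymax/min 0.13595566861186814 0.4080965789301907
0.14 0.4715 0.6347 15
0.16 0.4698 0.5931 31
0.18 0.4693 0.5765 76
0.2 0.4891 0.6216 19
0.22 0.4913 0.6234 24
0.24 0.4937 0.6253 21
0.26 0.4943 0.627 20
0.28 0.4958 0.6317 21
0.3 0.496 0.6306 21
0.32 0.4985 0.634 24
0.34 0.5014 0.6341 22
0.36 0.502 0.6343 24
0.38 0.5036 0.6372 22
0.4 0.505 0.6382 65
bar c [0.5163 0.1559 0.1222] dir [-0.9091  0.0813  0.4085] elev 24.11006121870054 spread [0.0475 0.0046 0.0027]
tip [0.4478 0.1621 0.153 ] len -0.10072034173354649 0.0753471408942001 heading 174.88966235900298
```

```bash
python3 -c "
from h import *
go([.468,.161,.22],[180,0,-4.6])"
```

```text
t 28.5 pos [ 0.578  -0.007   0.1846] rot [-180.    -0.4   -7.4] F [ 0.   0.1 -0. ] w 0.043
shift [-0.1305 -0.1525 -0.0361] rows>=4.9  turn [-0.0009 -0.0124 -0.098 ] rows>=0.4  shift in target frame [-0.1231 -0.1587 -0.0354]
```

Emit:
{"fn": "servo_tool", "kwargs": {"moves": "-.008 -.01 -.01 0 0 -.02 0;-.012 -.015 -.01 0 0 -.02 0;-.016 -.02 -.01 0 0 -.02 0;-.016 -.02 -.008 0 0 -.02 0;-.016 -.02 0 0 0 -.02 0;-.016 -.02 0 0 0 0 0;-.016 -.02 0 0 0 0 0;-.012 -.015 0 0 0 0 0;-.008 -.01 0 0 0 0 0;-.004 -.006 0 0 0 0 0;0 0 0 0 0 0 0;0 0 0 0 0 0 0"}}

```text
time_s: 29.5
tool_pos: [0.4542, 0.1644, 0.2088]
tool_rot: [179.0, 0.8, -4.4]
force: [0.2, -0.7, -0.7]
grip_width: 0.0437
```

```bash
python3 -c "
from h import *
go([.468,.161,.16],[180,0,-4.6])"
```

```text
t 29.5 pos [0.4542 0.1644 0.2088] rot [179.    0.8  -4.4] F [ 0.2 -0.7 -0.7] w 0.0437
shift [0.0146 0.0015 0.0486] rows>=1.2  turn [0.0334 0.0266 0.0067] rows>=0.2  shift in target frame [0.014  0.0023 0.0488]
```

Emit:
{"fn": "servo_tool", "kwargs": {"moves": ".004 .001 .006 .01 .01 0 0;.004 0 .01 .01 .01 0 0;.004 0 .012 .01 .006 0 0;.002 0 .01 0 0 0 0;0 0 .006 0 0 0 0;0 0 0 0 0 0 0;0 0 0 0 0 0 0"}}

```text
time_s: 30.08
tool_pos: [0.4733, 0.1523, 0.1604]
tool_rot: [179.6, -0.2, -5.2]
force: [-0.4, -0.1, 0.4]
grip_width: 0.0438
```

```bash
python3 -c "
from h import *
r=snap(10);crop(r['side'],180,60,380,200,4,'pics/s10.png')
go([.468,.161,.132],[180,0,-4.6])"
```

```text
t 30.18 pos [0.4733 0.153  0.1608] rot [179.7  -0.3  -5.1] F [ 0.  -0.6  0.3] w 0.0436
shift [-0.0061 -0.0077  0.0288] rows>=0.7  turn [ 0.0112 -0.009  -0.019 ] rows>=0.1  shift in target frame [-0.0059 -0.0076  0.0288]
```

View pics/s10.png

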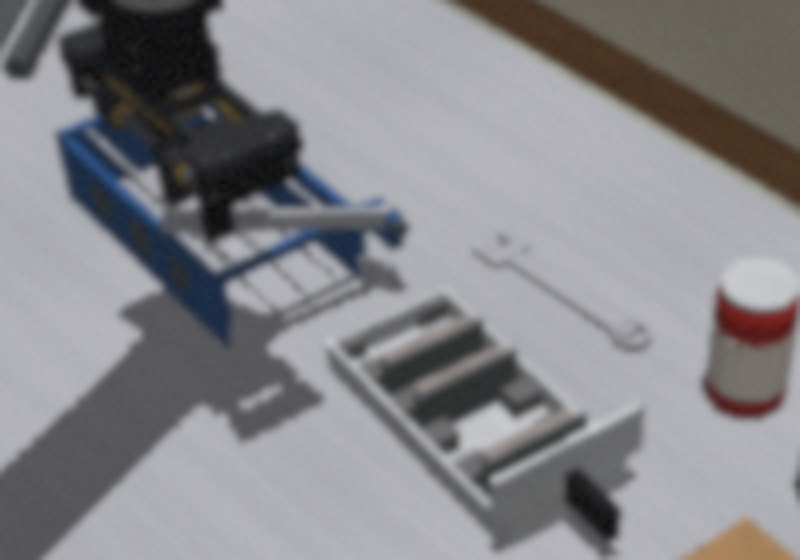

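The tray holds three standing pads. The fingers straddle the bar near its tip, at crop (205,210).

Emit:
{"fn": "servo_tool", "kwargs": {"moves": "-.003 -.004 .005 0 0 0 0;-.003 -.003 .008 0 0 -.01 0;0 -.001 .008 0 0 -.005 0;0 0 .005 0 0 0 0;0 0 0 0 0 0 0;0 0 0 0 0 0 0"}}

```text
time_s: 30.68
tool_pos: [0.4678, 0.1638, 0.1331]
tool_rot: [179.9, -0.3, -4.5]
force: [0.1, 0.5, 0.6]
grip_width: 0.0435
```

```bash
python3 -c "
from h import *
go([.468,.161,.132],[180,0,-4.6])"
```

```text
t 30.68 pos [0.4678 0.1638 0.1331] rot [179.9  -0.3  -4.5] F [0.1 0.5 0.6] w 0.0435
shift [0.0005 0.0028 0.0011] rows>=0.1  turn [ 0.0051 -0.011   0.0025] rows>=0.0  shift in target frame [0.0005 0.0028 0.0011]
```

Emit:
{"fn": "servo_tool", "kwargs": {"moves": "0 .003 0 0 0 0 0;0 0 0 0 0 0 .5;0 0 0 0 0 0 .6;0 0 0 0 0 0 .7;0 0 0 0 0 0 .8;0 0 0 0 0 0 1;0 0 0 0 0 0 1;0 0 0 0 0 0 1", "squeeze": 20}}

```text
time_s: 31.35
tool_pos: [0.4685, 0.1621, 0.1341]
tool_rot: [-179.9, -0.4, -4.5]
force: [0.4, 1.4, -1.9]
grip_width: 0.0098
```

```bash
python3 - <<'E'
from h import *
go([.468,.161,.132],[180,0,-4.6])
# arc increments in tool frame (tool x ~ world +x, tool z down)
from cell import env
o=env.get_obs(); p=o["tool_pos"]
h=np.array([.635,.066]); g=np.array([p[0]+0.,p[2]+.008]); print("r",np.hypot(*(g-h)/[.9968,1]), "th",np.degrees(np.arctan2(g[1]-h[1],(h[0]-g[0])/.9968)))
E
```

```text
t 31.35 pos [0.4685 0.1621 0.1341] rot [-179.9   -0.4   -4.5] F [ 0.4  1.4 -1.9] w 0.0098
shift [-0.0004  0.0012  0.0021] rows>=0.1  turn [-0.0026 -0.0149  0.0021] rows>=0.1  shift in target frame [-0.0004  0.0012  0.0021]
r 0.18352366862015468 th 24.48917842286722
```

Emit:
{"fn": "servo_tool", "kwargs": {"moves": ".004 0 -.008 0 0 0 1;.0045 0 -.0085 0 0 0 1;.005 0 -.008 0 0 0 1;.005 0 -.008 0 0 0 1;.006 0 -.008 0 0 0 1;0 0 0 0 0 0 1"}}

```text
time_s: 31.85
tool_pos: [0.496, 0.1599, 0.179]
tool_rot: [-179.9, -0.6, -4.5]
force: [2.2, 1.6, -1.7]
grip_width: 0.0099
```

```bash
cat >> h.py <<'E'
def arc(H=(.635,.1473,.066),r=.1835,n=6,step=3,a0=None):
    """where the bar's grip point stands; tool-frame arc rows ahead"""
    from cell import env
    o=env.get_obs(); R=Ro.from_euler("xyz",o["tool_rot"],degrees=True)
    g=o["tool_pos"]-.008*R.apply([0,0,1]); L=np.array([-.9968,.080,0]); Z=np.array([0,0,1])
    v=g-np.array(H); th=np.degrees(np.arctan2(v[2],v@L)); print("th %.1f r %.4f off-plane %.4f"%(th,np.hypot(v[2],v@L),v@np.array([.08,.9968,0])),"F",o["force"].round(1),"w",round(o["grip_width"],4),"rot",o["tool_rot"].round(1))
    q=g
    for i in range(1,n+1):
        a=np.radians(th+i*step); t=np.array(H)+r*(np.cos(a)*L+np.sin(a)*Z)
        print(R.inv().apply(t-q).round(4)); q=t
E
python3 -c "
from h import *
arc()"
```

```text
th 40.9 r 0.1848 off-plane 0.0015 F [ 2.2  1.6 -1.7] w 0.0099 rot [-179.9   -0.6   -4.5]
[ 0.0075  0.0015 -0.0062]
[ 0.0069 -0.     -0.0067]
[ 0.0073 -0.     -0.0063]
[ 0.0076  0.     -0.0059]
[ 0.0079  0.     -0.0055]
[ 0.0081  0.     -0.0051]
```

Works easily, with low force. Continue along the arc.

Emit:
{"fn": "servo_tool", "kwargs": {"moves": ".007 0 -.007 0 0 0 1;.007 0 -.007 0 0 0 1;.007 0 -.006 0 0 0 1;.0075 0 -.006 0 0 0 1;.008 0 -.0055 0 0 0 1;.008 0 -.005 0 0 0 1;0 0 0 0 0 0 1"}}

```text
time_s: 32.43
tool_pos: [0.539, 0.1565, 0.2166]
tool_rot: [179.9, 0.1, -4.5]
force: [0.6, 0.9, -1.4]
grip_width: 0.0092
```

```bash
python3 -c "
from h import *
arc(n=12)"
```

```text
th 58.7 r 0.1856 off-plane 0.0015 F [ 0.6  0.9 -1.4] w 0.0092 rot [ 1.799e+02  1.000e-01 -4.500e+00]
[ 0.0094  0.0016 -0.003 ]
[ 0.0086  0.     -0.0043]
[ 0.0088  0.     -0.0039]
[ 0.009   0.     -0.0034]
[ 0.0091  0.     -0.0029]
[ 0.0093  0.     -0.0025]
[ 0.0094  0.     -0.002 ]
[ 0.0095  0.     -0.0015]
[ 0.0096  0.     -0.001 ]
[ 0.0096  0.     -0.0005]
[0.0096 0.     0.    ]
[0.0096 0.     0.0005]
```

Emit:
{"fn": "servo_tool", "kwargs": {"moves": ".009 0 -.004 0 0 0 1;.009 0 -.004 0 0 0 1;.009 0 -.0035 0 0 0 1;.009 0 -.003 0 0 0 1;.009 0 -.0025 0 0 0 1;.009 0 -.002 0 0 0 1;0 0 0 0 0 0 1"}}

```text
time_s: 33.02
tool_pos: [0.5855, 0.1528, 0.2362]
tool_rot: [179.8, 1.7, -4.3]
force: [1.3, 0.6, -3.5]
grip_width: 0.0098
```

```bash
python3 -c "
from h import *
arc(n=8)"
```

```text
th 74.5 r 0.1850 off-plane 0.0016 F [ 1.3  0.6 -3.5] w 0.0098 rot [179.8   1.7  -4.3]
[ 0.0097  0.0016 -0.0012]
[ 0.0094  0.     -0.0021]
[ 0.0095  0.     -0.0016]
[ 0.0095  0.     -0.0011]
[ 0.0096  0.     -0.0006]
[ 0.0096  0.     -0.0001]
[0.0096 0.     0.0004]
[0.0096 0.     0.0009]
```

Emit:
{"fn": "servo_tool", "kwargs": {"moves": ".009 0 -.002 0 0 0 1;.009 0 -.002 0 0 0 1;.009 0 -.0015 0 0 0 1;.009 0 -.001 0 0 0 1;.009 0 -.0005 0 0 0 1;.007 0 0 0 0 0 1;0 0 0 0 0 0 1"}}

```text
time_s: 33.6
tool_pos: [0.6348, 0.149, 0.2428]
tool_rot: [179.8, 2.5, -4.3]
force: [0.2, 0.2, 0.8]
grip_width: 0.0096
```

```bash
python3 -c "
from h import *
arc(n=3)"
```

```text
th 90.0 r 0.1848 off-plane 0.0017 F [0.2 0.2 0.8] w 0.0096 rot [179.8   2.5  -4.3]
[0.0097 0.0017 0.0011]
[0.0096 0.     0.0003]
[0.0096 0.     0.0008]
```

Emit:
{"fn": "servo_tool", "kwargs": {"moves": ".008 0 0 0 0 0 1;.007 0 .0005 0 0 0 1;0 0 0 0 0 0 1;0 0 0 0 0 0 0;0 0 0 0 0 0 0;0 0 0 0 0 0 0;0 0 -.006 0 0 0 0;0 0 -.012 0 0 0 0;0 0 -.016 0 0 0 0;0 0 -.016 0 0 0 0;0 0 -.016 0 0 0 0;0 0 -.014 0 0 0 0;0 0 -.006 0 0 0 0;0 0 0 0 0 0 0"}}

```text
time_s: 34.77
tool_pos: [0.6558, 0.1471, 0.3365]
tool_rot: [179.7, 2.1, -4.3]
force: [-0.3, 0.3, 0.4]
grip_width: 0.0432
```

```bash
python3 -c "
from h import *
r=snap(11);crop(r['side'],180,60,380,200,4,'pics/s11.png')
go([.56,-.1,.25],[180,0,-4.6])"
```

```text
t 34.87 pos [0.6553 0.1471 0.3348] rot [179.6   2.2  -4.3] F [ 0.9 -0.4  0. ] w 0.0437
shift [-0.0732  0.253   0.0892] rows>=6.7  turn [0.0126 0.0763 0.0104] rows>=0.3  shift in target frame [-0.0752  0.254   0.0848]
```

View pics/s11.png

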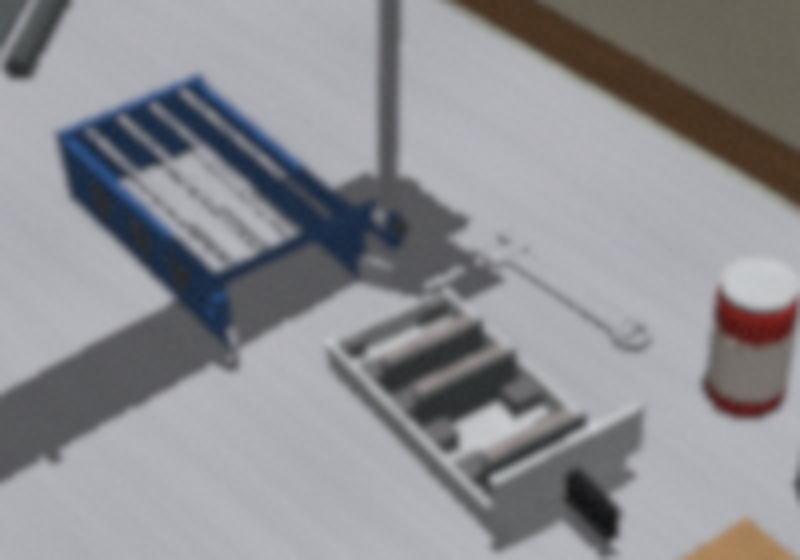

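Emit:
{"fn": "servo_tool", "kwargs": {"moves": "-.002 .012 0 0 .01 0 0;-.006 .022 0 0 .01 0 0;-.008 .03 .003 0 .01 0 0;-.01 .034 .005 0 0 0 0;-.01 .034 .01 0 0 0 0;-.01 .034 .012 0 0 0 0;-.01 .034 .015 0 0 0 0;-.01 .034 .015 0 0 0 0;-.01 .034 .015 0 0 0 0;-.006 .03 .012 0 0 0 0;-.004 .022 .008 0 0 0 0;0 .012 0 0 0 0 0;0 0 0 0 0 0 0"}}

```text
time_s: 35.95
tool_pos: [0.523, -0.1971, 0.2248]
tool_rot: [179.7, 2.4, -4.1]
force: [-0.4, 0.7, 0.1]
grip_width: 0.0432
```

Emit:
{"fn": "servo_tool", "kwargs": {"moves": "0 0 0 0 0 -.12 0;0 0 0 0 0 -.2 0;0 0 0 0 0 -.22 0;0 0 0 0 0 -.22 0;0 0 0 0 0 -.22 0;0 0 0 0 0 -.22 0;0 0 0 0 0 -.22 0;0 0 0 0 0 -.22 0;0 0 0 0 0 -.22 0;0 0 0 0 0 -.22 0;0 0 0 0 0 -.22 0;0 0 0 0 0 -.22 0;0 0 0 0 0 -.22 0;0 0 0 0 0 -.15 0;0 0 0 0 0 0 0"}}

```text
time_s: 37.2
tool_pos: [0.5143, -0.1844, 0.2147]
tool_rot: [-176.6, 0.1, 83.6]
force: [0.2, -0.4, 0.5]
grip_width: 0.0435
```

```bash
python3 -c "
from h import *
r=snap(12);tray(r['top'],r['side'])
go([.5557,-.18,.15],[180,-28,82.75])"
```

```text
Traceback (most recent call last):
  File "h.py", line 58, in tray
    i=1+np.argmax(st[1:,4]); p=w[l==i]
        ~~~~~~~~~^^^^^^^^^^
ValueError: attempt to get argmax of an empty sequence
```

```bash
python3 -c "
from h import *
s=dict(np.load('side12.npz'));t=dict(np.load('top12.npz'));tray(s,s);crop(s,180,60,380,200,4,'pics/s12.png')
go([.5557,-.18,.15],[180,-28,82.75])"
```

```text
plate [ 557.8 -130.8] [ 11.2 128.6] 82.18 201
plate [ 557.8 -130.8] [ 11.2 128.6] 82.18 201
tray origin [ 0.5737 -0.0149] yaw 82.18
-74 [ 0.5636 -0.0882]
-32 [ 0.5693 -0.0466]
10 [ 0.575 -0.005]
52 [0.5808 0.0367]
94 [0.5865 0.0783]
t 37.3 pos [ 0.5144 -0.1846  0.2148] rot [-1.766e+02  1.000e-01  8.340e+01] F [0.2 0.8 0.3] w 0.0434
shift [0.0094 0.0442 0.0623] rows>=1.8  turn [-0.1213  0.9817 -0.0078] rows>=4.0  shift in target frame [-0.0218  0.0404  0.0618]
```

View pics/s12.png

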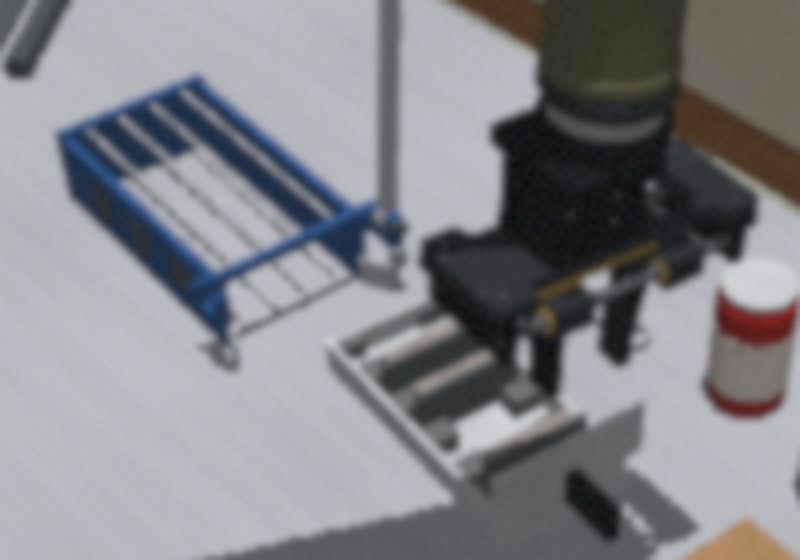

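View pics/top12.png

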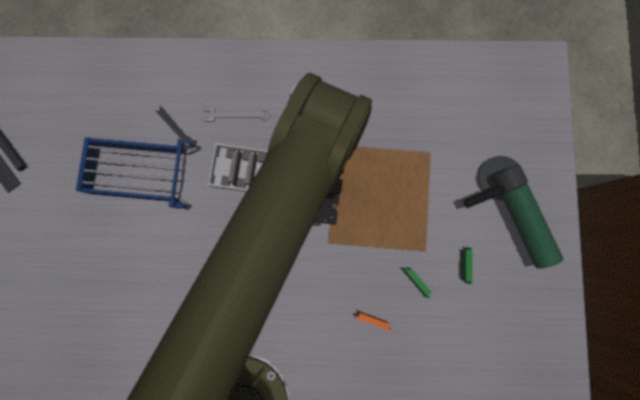

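Emit:
{"fn": "servo_tool", "kwargs": {"moves": "0 0 0 -.02 .15 0 0;0 0 0 -.02 .2 0 0;0 0 0 -.03 .2 0 0;0 0 0 -.03 .2 0 0;0 0 0 -.02 .15 0 0;0 0 0 0 .06 0 0;0 0 0 0 0 0 0"}}

```text
time_s: 37.88
tool_pos: [0.5167, -0.1787, 0.2146]
tool_rot: [-180.0, -28.6, 82.3]
force: [-0.1, 0.3, 0.0]
grip_width: 0.0439
```

```bash
python3 -c "
from h import *
go([.5552,-.175,.12],[180,-28,82.75])"
```

```text
t 37.88 pos [ 0.5167 -0.1787  0.2146] rot [-180.   -28.6   82.3] F [-0.1  0.3  0. ] w 0.0439
shift [-0.0376  0.0377  0.0872] rows>=2.5  turn [ 0.0068 -0.0222 -0.0147] rows>=0.1  shift in target frame [-0.0369  0.0377  0.0875]
```

Emit:
{"fn": "servo_tool", "kwargs": {"moves": "-.004 .005 .009 0 -.005 0 0;-.006 .006 .014 0 -.005 0 0;-.008 .008 .018 0 -.005 -.005 0;-.008 .008 .018 0 -.005 -.005 0;-.006 .006 .014 0 0 -.005 0;-.004 .004 .008 0 0 0 0;0 0 0 0 0 0 0;0 0 0 0 0 0 0"}}

```text
time_s: 38.55
tool_pos: [0.5597, -0.1693, 0.116]
tool_rot: [-179.9, -27.7, 83.1]
force: [-0.7, -0.8, -0.2]
grip_width: 0.0433
```

```bash
python3 -c "
from h import *
go([.5552,-.168,.075],[180,-28,82.75]);go([.5552,-.166,.035],[180,-28,82.75])"
```

```text
t 38.55 pos [ 0.5597 -0.1693  0.116 ] rot [-179.9  -27.7   83.1] F [-0.7 -0.8 -0.2] w 0.0433
shift [-0.0184 -0.0046  0.0366] rows>=1.0  turn [-0.0078  0.0104  0.0107] rows>=0.1  shift in target frame [-0.0186 -0.0046  0.0365]
t 38.55 pos [ 0.5597 -0.1693  0.116 ] rot [-179.9  -27.7   83.1] F [-0.7 -0.8 -0.2] w 0.0433
shift [-0.0352 -0.0048  0.0729] rows>=1.9  turn [-0.0078  0.0104  0.0107] rows>=0.1  shift in target frame [-0.0356 -0.0049  0.0727]
```

Emit:
{"fn": "servo_tool", "kwargs": {"moves": "-.004 -.002 .007 0 .003 .003 0;-.006 -.002 .01 0 .003 .003 0;-.006 -.001 .01 0 .003 .003 0;-.003 0 .008 0 0 0 0;0 0 .003 0 0 0 0;0 0 0 0 0 0 0;0 0 0 0 0 0 0"}}

```text
time_s: 39.13
tool_pos: [0.5543, -0.1676, 0.0708]
tool_rot: [-179.9, -27.9, 82.8]
force: [0.2, -0.1, -0.4]
grip_width: 0.0438
```

```bash
python3 -c "
from h import *
r=snap(13);tray(r['side'],r['side']);crop(r['side'],230,100,390,220,5,'pics/s13.png');crop(r['top'],200,120,360,220,5,'pics/t13.png')
go([.5552,-.166,.035],[180,-28,82.75])"
```

```text
plate [ 498.9 -124.8] [ 6.6 12. ] 66.03 19
plate [ 498.9 -124.8] [ 6.6 12. ] 66.03 19
tray origin [ 0.5464 -0.0179] yaw 66.03
-74 [ 0.5164 -0.0856]
-32 [ 0.5334 -0.0472]
10 [ 0.5505 -0.0088]
52 [0.5675 0.0296]
94 [0.5846 0.068 ]
t 39.23 pos [ 0.5546 -0.1677  0.0713] rot [-180.   -27.9   82.9] F [ 0.8 -0.2 -0.1] w 0.0438
shift [-0.0154  0.0004  0.0329] rows>=0.9  turn [-0.0024  0.0024  0.0031] rows>=0.0  shift in target frame [-0.0155  0.0004  0.0328]
```

View pics/s13.png

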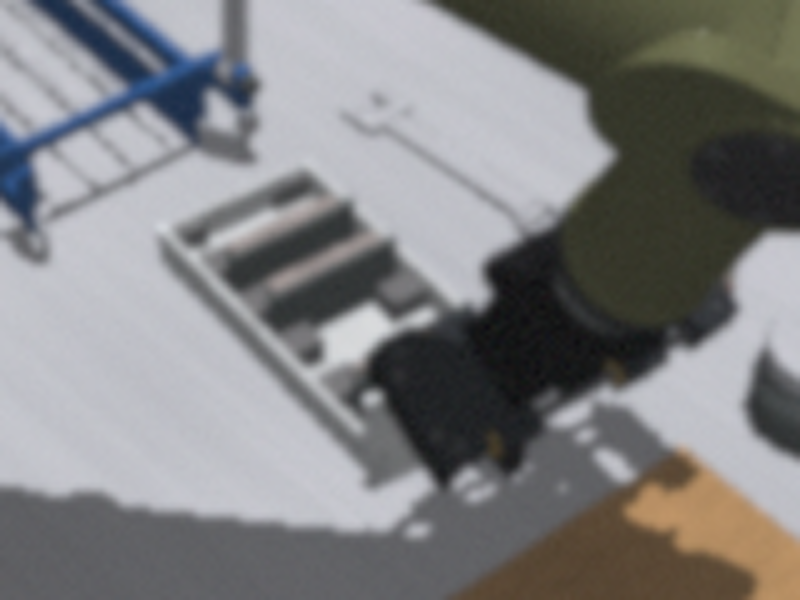

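Emit:
{"fn": "servo_tool", "kwargs": {"moves": "-.003 0 .006 0 0 0 0;-.004 0 .008 0 0 0 0;-.005 0 .009 0 0 0 0;-.003 0 .007 0 0 0 0;0 0 .003 0 0 0 0;0 0 0 0 0 0 0;0 0 0 0 0 0 0"}}

```text
time_s: 39.82
tool_pos: [0.5554, -0.1655, 0.0316]
tool_rot: [179.9, -27.9, 82.9]
force: [-1.1, 0.1, 0.8]
grip_width: 0.0433
```

```bash
python3 -c "
from h import *
go([.5552,-.166,.035],[180,-28,82.75])"
```

```text
t 39.82 pos [ 0.5554 -0.1655  0.0316] rot [179.9 -27.9  82.9] F [-1.1  0.1  0.8] w 0.0433
shift [ 0.0012 -0.0002 -0.0033] rows>=0.1  turn [-0.0005  0.0031  0.0045] rows>=0.0  shift in target frame [ 0.0012 -0.0002 -0.0033]
```

Emit:
{"fn": "servo_tool", "kwargs": {"moves": ".001 0 -.003 0 0 0 0;0 0 0 0 0 0 .4;0 0 0 0 0 0 .6;0 0 0 0 0 0 .8;0 0 0 0 0 0 1;0 0 0 0 0 0 1;0 0 0 0 0 0 1;0 0 0 0 0 0 1", "squeeze": 30}}

```text
time_s: 40.48
tool_pos: [0.5564, -0.1667, 0.0365]
tool_rot: [179.8, -27.9, 82.9]
force: [-0.6, 0.1, -1.3]
grip_width: 0.012
```

```bash
python3 - <<'E'
from h import *
go([.5552,-.166,.035],[180,-28,82.75])
from cell import env
o=env.get_obs();p=o["tool_pos"]
# tray in hand: TCP at tray x ~ ?
a=np.radians(82.75);e=np.array([np.cos(a),np.sin(a)])
org=np.array([.5749,-.0152]); v=p[:2]-org; k=v@e; print("TCP in tray x,y",k, v@np.array([-e[1],e[0]]))
# goal: tray_stop at mouth with yaw 85.4
b=np.radians(85.4);f=np.array([np.cos(b),np.sin(b)])
m=np.array([.5555,.166]); g=m+f*(k+.114); print("final TCP",g)
# tray front must enter: pre-align pose with front end (x=+114) 30mm before mouth-> origin
o2=m-f*(.114+.03); print("prealign TCP",o2+f*k)
E
```

```text
t 40.48 pos [ 0.5564 -0.1667  0.0365] rot [179.8 -27.9  82.9] F [-0.6  0.1 -1.3] w 0.012
shift [-0.0003 -0.0013  0.0016] rows>=0.0  turn [0.0051 0.0042 0.0059] rows>=0.0  shift in target frame [-0.0003 -0.0013  0.0016]
TCP in tray x,y -0.15258473787061128 -0.0007951573181117934
final TCP [0.55240555 0.12753955]
prealign TCP [ 0.53171422 -0.1296294 ]
```

```bash
python3 -c "
from h import *
go([.5293,-.160,.0365],[180,-28,85.4])"
```

```text
t 40.48 pos [ 0.5564 -0.1667  0.0365] rot [179.8 -27.9  82.9] F [-0.6  0.1 -1.3] w 0.012
shift [ 0.0029 -0.0278  0.0014] rows>=0.7  turn [ 0.0485  0.0043 -0.0759] rows>=0.4  shift in target frame [ 0.0039 -0.0276  0.0021]
```

Emit:
{"fn": "servo_tool", "kwargs": {"moves": "0 -.003 0 .005 0 -.008 1;0 -.004 0 .007 0 -.01 1;0 -.004 0 .007 0 -.012 1;0 -.005 0 .007 0 -.012 1;0 -.005 0 .007 0 -.012 1;0 -.004 0 .007 0 -.012 1;0 -.003 0 .007 0 -.01 1;0 0 0 0 0 0 1;0 0 0 0 0 0 1", "squeeze": 50}}

```text
time_s: 41.23
tool_pos: [0.5283, -0.1644, 0.0365]
tool_rot: [179.7, -27.8, 85.4]
force: [2.7, -0.6, -2.1]
grip_width: 0.0113
```

```bash
python3 -c "
from h import *
r=snap(14);crop(r['side'],180,60,380,200,4,'pics/s14.png');crop(r['top'],70,120,330,230,3,'pics/t14.png')
go([.5293,-.160,.0365],[180,-28,85.4])"
```

```text
t 41.33 pos [ 0.5282 -0.1644  0.0365] rot [179.7 -27.8  85.4] F [ 2.7 -0.6 -0.2] w 0.0116
shift [0.004  0.0007 0.0021] rows>=0.1  turn [ 0.0115  0.0075 -0.0002] rows>=0.1  shift in target frame [0.004  0.0007 0.0021]
```

View pics/s14.png

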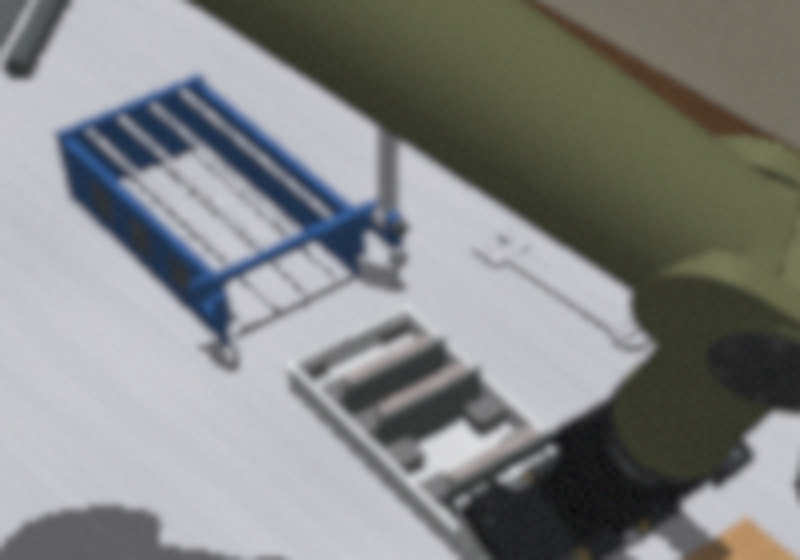

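View pics/t14.png

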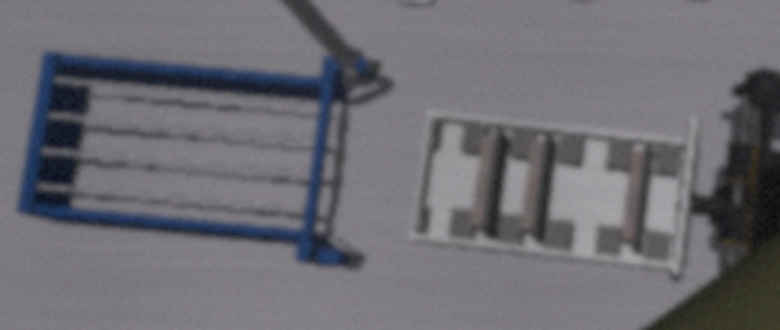

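```bash
cat >> h.py <<'E'
def align(d):
    w=cloud(d); hsv=cv2.cvtColor(d["img"],cv2.COLOR_RGB2HSV)
    b=(hsv[...,0]>100)&(hsv[...,0]<125)&(hsv[...,1]>110)&(w[...,2]>.055)&(w[...,2]<.078)&(w[...,1]>.05)&(w[...,0]>.4)&(w[...,0]<.75)
    p=w[b]; L=[];H=[];Y=[]
    for y in np.arange(.2,.4,.01):
        k=p[abs(p[:,1]-y)<.006]
        if len(k)>3: L.append(k[:,0].min());H.append(k[:,0].max());Y.append(y)
    L,H,Y=map(np.array,(L,H,Y)); c=np.polyfit(Y,(L+H)/2,1)
    print("rack mid x=%.4f at y=.2, slope yaw %.2f, width %.4f"%(np.polyval(c,.2),90-np.degrees(np.arctan(c[0])),np.median(H-L)))
    m=(w[...,2]>.018)&(w[...,2]<.032)&(w[...,0]>.42)&(w[...,0]<.68)&(w[...,1]>-.14)&(w[...,1]<.13)
    n,l,st,_=cv2.connectedComponentsWithStats(m.astype(np.uint8)); q=w[l==1+np.argmax(st[1:,4])]
    L=[];H=[];Y=[]
    for y in np.arange(-.1,.1,.01):
        k=q[abs(q[:,1]-y)<.006]
        if len(k)>3 and np.ptp(k[:,0])>.10: L.append(k[:,0].min());H.append(k[:,0].max());Y.append(y)
    L,H,Y=map(np.array,(L,H,Y)); t=np.polyfit(Y,(L+H)/2,1)
    print("tray mid at front y=.09 x=%.4f yaw %.2f width %.4f n %d ymax %.4f"%(np.polyval(t,.09),90-np.degrees(np.arctan(t[0])),np.median(H-L),len(Y),q[:,1].max()))
    print("rack line at y=.09: %.4f ; at -.1: tray %.4f rack %.4f"%(np.polyval(c,.09),np.polyval(t,-.1),np.polyval(c,-.1)))
E
python3 -c "
from h import *
for n in('top14','side14'): align(dict(np.load(n+'.npz')))"
```

```text
rack mid x=0.5610 at y=.2, slope yaw 85.51, width 0.1333
tray mid at front y=.09 x=0.5537 yaw 84.41 width 0.1119 n 20 ymax 0.1069
rack line at y=.09: 0.5524 ; at -.1: tray 0.5351 rack 0.5375
rack mid x=0.5567 at y=.2, slope yaw 85.75, width 0.1322
tray mid at front y=.09 x=0.5500 yaw 84.48 width 0.1128 n 18 ymax 0.1047
rack line at y=.09: 0.5485 ; at -.1: tray 0.5317 rack 0.5344
```

Emit:
{"fn": "servo_tool", "kwargs": {"moves": "0 .001 0 .006 0 -.011 1;0 .001 0 .007 0 -.012 1;.001 .001 0 .006 0 -.012 1;.001 .001 0 0 0 0 1;0 0 0 0 0 0 1;0 0 0 0 0 0 1"}}

```text
time_s: 41.83
tool_pos: [0.532, -0.1639, 0.0366]
tool_rot: [179.8, -27.6, 86.7]
force: [1.7, -0.7, -2.0]
grip_width: 0.0117
```

```bash
python3 -c "
from h import *
r=snap(15)
for n in r: align(r[n])
go([.5325,-.120,.0365],[180,-28,86.5])"
```

```text
rack mid x=0.5564 at y=.2, slope yaw 85.75, width 0.1319
tray mid at front y=.09 x=0.5462 yaw 86.22 width 0.1132 n 16 ymax 0.1056
rack line at y=.09: 0.5482 ; at -.1: tray 0.5337 rack 0.5340
rack mid x=0.5611 at y=.2, slope yaw 85.49, width 0.1333
tray mid at front y=.09 x=0.5506 yaw 85.89 width 0.1115 n 20 ymax 0.1071
rack line at y=.09: 0.5524 ; at -.1: tray 0.5370 rack 0.5374
t 41.93 pos [ 0.532  -0.1639  0.0366] rot [179.8 -27.6  86.6] F [ 1.6 -1.4 -2.3] w 0.0112
shift [ 0.0388 -0.0022  0.0205] rows>=1.1  turn [0.0044 0.0122 0.0046] rows>=0.1  shift in target frame [ 0.0386 -0.0022  0.0207]
```

Emit:
{"fn": "servo_tool", "kwargs": {"moves": "0 0 0 -.004 0 .007 1;0 0 0 -.004 0 .006 1;.006 0 .0032 0 0 0 1;.009 0 .0047 0 0 0 1;.009 0 .0047 0 0 0 1;.009 0 .0047 0 0 0 1;.006 0 .0032 0 0 0 1;0 0 0 0 0 0 1;0 0 0 0 0 0 1"}}

```text
time_s: 42.68
tool_pos: [0.5324, -0.1211, 0.037]
tool_rot: [179.9, -27.3, 86.1]
force: [0.5, -4.7, -1.5]
grip_width: 0.0118
```

```bash
python3 -c "
from h import *
r=snap(16)
for n in r: align(r[n])
go([.5555,.1275,.0365],[180,-28,86.1])"
```

```text
rack mid x=0.5565 at y=.2, slope yaw 85.69, width 0.1324
tray mid at front y=.09 x=0.5452 yaw 85.72 width 0.1131 n 12 ymax 0.1281
rack line at y=.09: 0.5482 ; at -.1: tray 0.5310 rack 0.5339
rack mid x=0.5610 at y=.2, slope yaw 85.50, width 0.1331
tray mid at front y=.09 x=0.5484 yaw 85.81 width 0.1117 n 17 ymax 0.1299
rack line at y=.09: 0.5524 ; at -.1: tray 0.5345 rack 0.5374
t 42.78 pos [ 0.5324 -0.1208  0.037 ] rot [179.9 -27.4  86.1] F [ 0.4 -1.  -2.1] w 0.0116
shift [0.2212 0.0058 0.1151] rows>=6.0  turn [ 0.0043  0.0212 -0.0008] rows>=0.1  shift in target frame [0.2199 0.0061 0.1175]
```

Emit:
{"fn": "servo_tool", "kwargs": {"moves": "0 .002 0 0 0 0 1;0 .001 0 0 0 0 1;0 0 0 0 0 0 1;.006 .0005 .0032 0 0 0 1;.009 .0007 .0047 0 0 0 1;.009 .0007 .0047 0 0 0 1;.006 .0005 .0032 0 0 0 1;0 0 0 0 0 0 1;0 0 0 0 0 0 1"}}

```text
time_s: 43.53
tool_pos: [0.5396, -0.0918, 0.0368]
tool_rot: [179.9, -27.1, 85.8]
force: [-0.5, -4.5, -0.4]
grip_width: 0.0114
```

```bash
python3 -c "
from h import *
r=snap(17)
for n in r: align(r[n])
crop(r['top'],70,120,330,230,3,'pics/t17.png')
go([.5555,.1275,.0365],[180,-28,86.1])"
```

```text
rack mid x=0.5564 at y=.2, slope yaw 85.85, width 0.1324
tray mid at front y=.09 x=0.5497 yaw 85.65 width 0.1124 n 9 ymax 0.1289
rack line at y=.09: 0.5484 ; at -.1: tray 0.5353 rack 0.5346
rack mid x=0.5609 at y=.2, slope yaw 85.49, width 0.1334
tray mid at front y=.09 x=0.6817 yaw 12.41 width 0.1009 n 1 ymax 0.1300
rack line at y=.09: 0.5522 ; at -.1: tray -0.1818 rack 0.5372
t 43.63 pos [ 0.5396 -0.0918  0.0368] rot [180.  -27.1  85.8] F [ 0.7 -2.4 -1.2] w 0.0115
shift [ 0.1955 -0.0002  0.1005] rows>=5.3  turn [ 0.0063  0.0307 -0.0088] rows>=0.1  shift in target frame [0.194  0.001  0.1034]h.py:94: RankWarning: Polyfit may be poorly conditioned
  L,H,Y=map(np.array,(L,H,Y)); t=np.polyfit(Y,(L+H)/2,1)
```

View pics/t17.png

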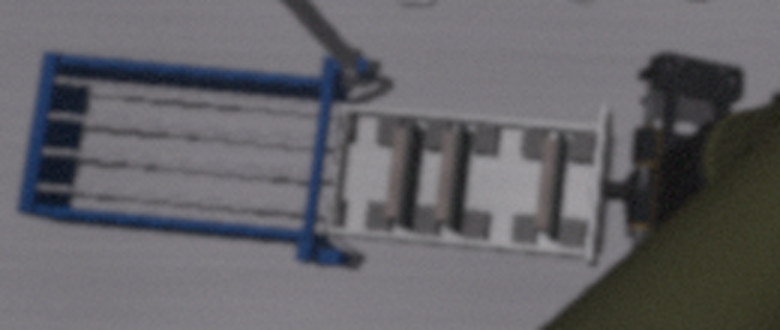

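Emit:
{"fn": "servo_tool", "kwargs": {"moves": ".008 .0002 .0041 0 0 0 1;.012 .0004 .0061 0 0 0 1;.012 .0004 .0061 0 0 0 1;.012 .0004 .0061 0 0 0 1;.01 .0003 .0051 0 0 0 1;0 0 0 0 0 0 1"}}

```text
time_s: 44.13
tool_pos: [0.5459, -0.036, 0.0366]
tool_rot: [179.9, -26.8, 85.3]
force: [0.7, 1.8, -1.1]
grip_width: 0.0118
```

```bash
python3 -c "
from h import *
go([.5555,.1275,.0365],[180,-28,86.1])"
```

```text
t 44.13 pos [ 0.5459 -0.036   0.0366] rot [179.9 -26.8  85.3] F [ 0.7  1.8 -1.1] w 0.0118
shift [ 0.1461 -0.004   0.0739] rows>=3.9  turn [ 0.0158  0.0432 -0.0247] rows>=0.2  shift in target frame [ 0.1445 -0.0016  0.077 ]
```

Emit:
{"fn": "servo_tool", "kwargs": {"moves": ".008 -.0004 .004 .002 .005 -.004 1;.012 -.0005 .006 .002 .005 -.004 1;.012 -.0005 .006 .002 .005 -.004 1;.012 -.0005 .006 0 .005 0 1;.01 -.0003 .005 0 .005 0 1;0 0 0 0 0 0 1"}}

```text
time_s: 44.63
tool_pos: [0.5493, 0.0226, 0.0365]
tool_rot: [179.8, -27.2, 85.4]
force: [0.8, 2.2, -1.6]
grip_width: 0.0114
```

```bash
python3 -c "
from h import *
r=snap(18);crop(r['top'],70,120,330,230,3,'pics/t18.png');crop(r['side'],180,60,380,200,4,'pics/s18.png')
go([.5555,.1275,.0365],[180,-28,86.1])"
```

```text
t 44.73 pos [0.5491 0.022  0.0364] rot [179.8 -27.2  85.4] F [ 0.6  3.3 -1.7] w 0.0118
shift [ 0.094  -0.0023  0.0482] rows>=2.5  turn [ 0.0179  0.0283 -0.0229] rows>=0.2  shift in target frame [ 0.0934 -0.0008  0.0496]
```

View pics/t18.png

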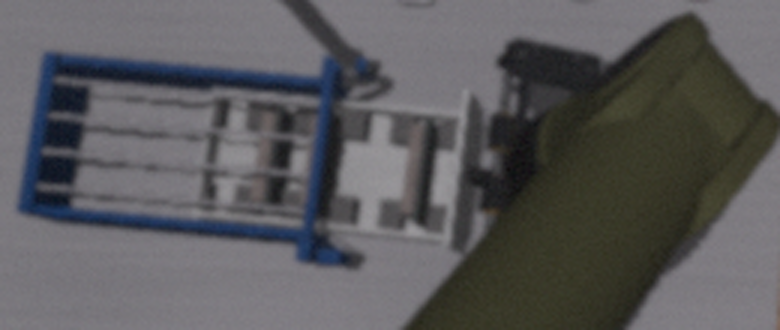

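View pics/s18.png

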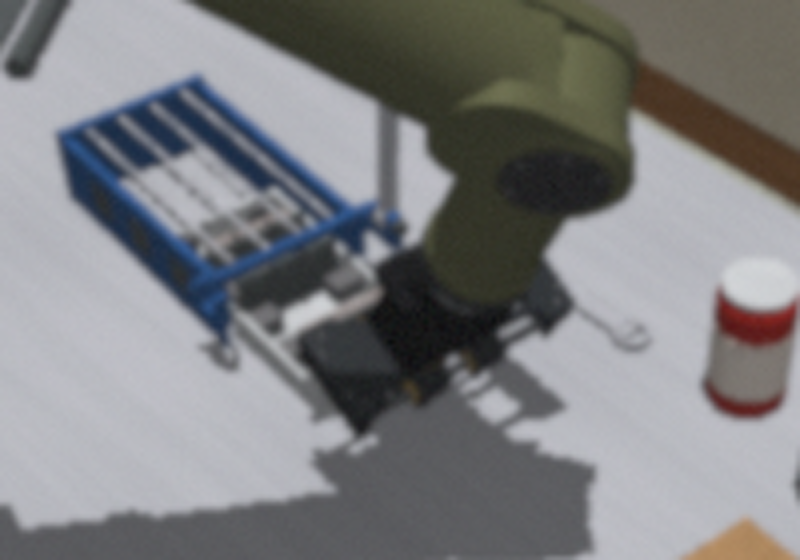

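Emit:
{"fn": "servo_tool", "kwargs": {"moves": ".008 0 .004 .002 .004 -.004 1;.012 0 .006 .002 .004 -.004 1;.012 0 .006 .002 .004 -.004 1;.012 0 .006 0 .004 0 1;.01 0 .005 0 .004 0 1;0 0 0 0 0 0 1"}}

```text
time_s: 45.23
tool_pos: [0.5545, 0.074, 0.0365]
tool_rot: [179.7, -27.1, 85.3]
force: [0.2, 3.8, -2.4]
grip_width: 0.0116
```

```bash
python3 -c "
from h import *
r=snap(19);crop(r['top'],70,120,330,230,3,'pics/t19.png')
go([.5555,.1275,.0365],[180,-28,86.1])"
```

```text
t 45.33 pos [0.5544 0.0737 0.0365] rot [179.8 -27.2  85.2] F [-0.6  3.1 -2.5] w 0.0121
shift [ 0.0478 -0.0035  0.0245] rows>=1.3  turn [ 0.0224  0.0297 -0.0264] rows>=0.2  shift in target frame [ 0.0475 -0.0026  0.0252]
```

View pics/t19.png

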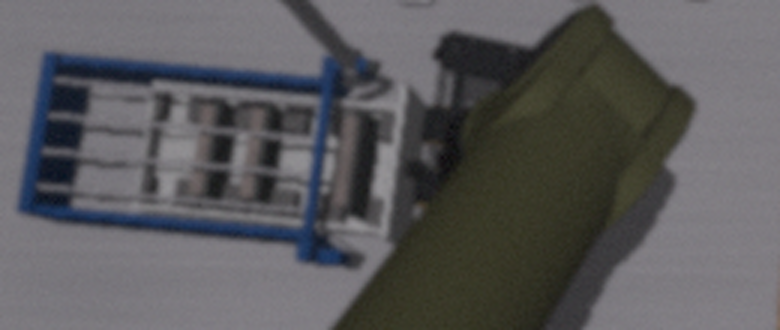

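Emit:
{"fn": "servo_tool", "kwargs": {"moves": ".008 -.0004 .004 .003 .004 -.005 1;.01 -.0005 .005 .003 .004 -.005 1;.01 -.0005 .005 0 .004 0 1;.006 0 .003 0 0 0 1;0 0 0 0 0 0 1"}}

```text
time_s: 45.75
tool_pos: [0.5572, 0.1017, 0.0365]
tool_rot: [179.6, -26.9, 85.1]
force: [-0.2, 3.8, -2.5]
grip_width: 0.0116
```

```bash
python3 -c "
from h import *
r=snap(20);crop(r['top'],70,120,330,230,3,'pics/t20.png');crop(r['side'],180,60,380,200,4,'pics/s20.png')
go([.5555,.1275,.0365],[180,-28,86.1])"
```

```text
t 45.85 pos [0.5572 0.1017 0.0365] rot [179.6 -26.9  85.1] F [-0.9 -0.2 -0.5] w 0.0116
shift [ 0.0227 -0.004   0.0115] rows>=0.6  turn [ 0.0289  0.0388 -0.0307] rows>=0.2  shift in target frame [ 0.0226 -0.0034  0.012 ]
```

View pics/t20.png

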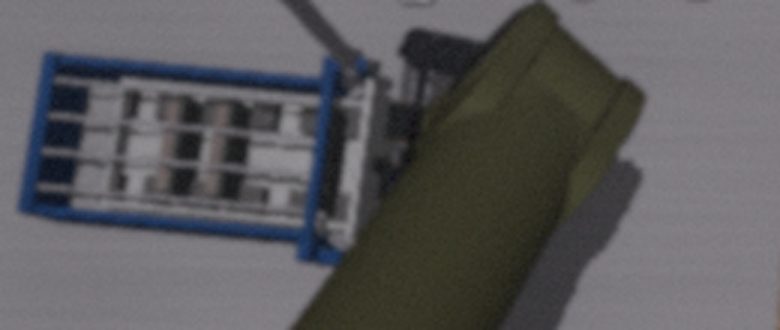

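View pics/s20.png

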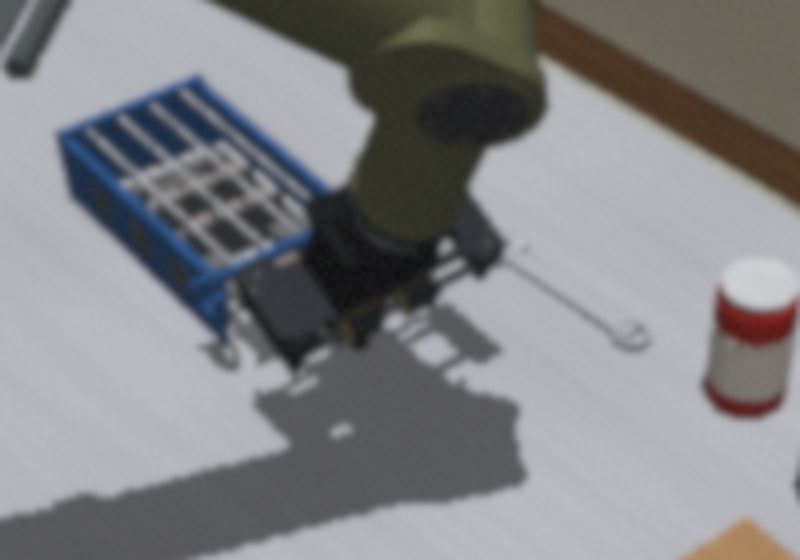

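Emit:
{"fn": "servo_tool", "kwargs": {"moves": ".004 -.0003 .002 .003 .004 -.003 1;.005 -.0004 .0025 .003 .004 -.003 1;.005 -.0004 .0025 0 .004 0 1;.003 0 .0015 0 0 0 1;0 0 0 0 0 0 1"}}

```text
time_s: 46.27
tool_pos: [0.5577, 0.1082, 0.0366]
tool_rot: [179.7, -26.6, 84.8]
force: [-1.2, 3.8, -1.7]
grip_width: 0.012
```

```bash
python3 -c "
from h import *
go([.5575,.1275,.0365],[180,-28,85.4])"
```

```text
t 46.27 pos [0.5577 0.1082 0.0366] rot [179.7 -26.6  84.8] F [-1.2  3.8 -1.7] w 0.012
shift [ 0.0171 -0.002   0.0086] rows>=0.5  turn [ 0.0203  0.0492 -0.0173] rows>=0.2  shift in target frame [ 0.0169 -0.0018  0.0091]
```

Emit:
{"fn": "servo_tool", "kwargs": {"moves": ".006 -.0003 .003 0 0 0 1;.006 -.0003 .003 0 0 0 1;.004 0 .002 0 0 0 1;0 0 0 0 0 0 1"}}

```text
time_s: 46.6
tool_pos: [0.5584, 0.1158, 0.0366]
tool_rot: [179.7, -26.0, 84.5]
force: [-0.6, 3.6, -2.3]
grip_width: 0.0117
```

```bash
python3 -c "
from h import *
r=snap(21);crop(r['top'],150,120,280,230,5,'pics/t21.png');crop(r['side'],180,60,380,200,4,'pics/s21.png')
go([.5575,.1275,.0365],[180,-28,85.4])"
```

```text
t 46.7 pos [0.5584 0.1158 0.0364] rot [179.7 -26.   84.5] F [-3.9 -3.4  3.5] w 0.0119
shift [ 0.0104 -0.002   0.005 ] rows>=0.3  turn [ 0.0255  0.069  -0.0269] rows>=0.3  shift in target frame [ 0.0102 -0.0018  0.0053]
```

View pics/t21.png

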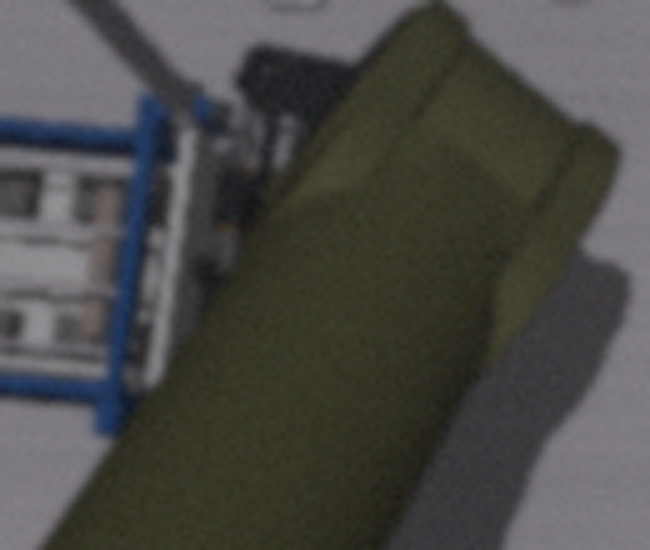

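View pics/s21.png

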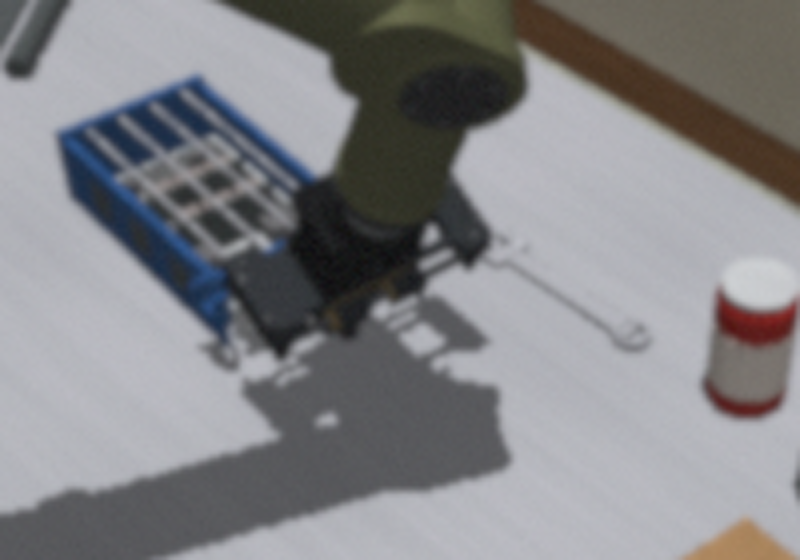

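Emit:
{"fn": "servo_tool", "kwargs": {"moves": ".005 0 .002 0 .02 -.005 1;.006 0 .003 0 .02 -.005 1;.005 0 .0025 0 .01 0 1;0 0 0 0 0 0 1"}}

```text
time_s: 47.03
tool_pos: [0.559, 0.121, 0.0365]
tool_rot: [179.5, -26.7, 84.6]
force: [-0.4, 6.7, -1.2]
grip_width: 0.0115
```

```bash
python3 -c "
from h import *
r=snap(22);crop(r['top'],150,120,280,230,5,'pics/t22.png')
go([.5575,.1275,.0365],[180,-28,85.4])"
```

```text
t 47.13 pos [0.559  0.121  0.0364] rot [179.5 -26.7  84.7] F [-5.2 -5.4  5.9] w 0.0116
shift [ 0.0057 -0.0021  0.0028] rows>=0.2  turn [ 0.0284  0.0455 -0.023 ] rows>=0.2  shift in target frame [ 0.0057 -0.002   0.0029]
```

View pics/t22.png

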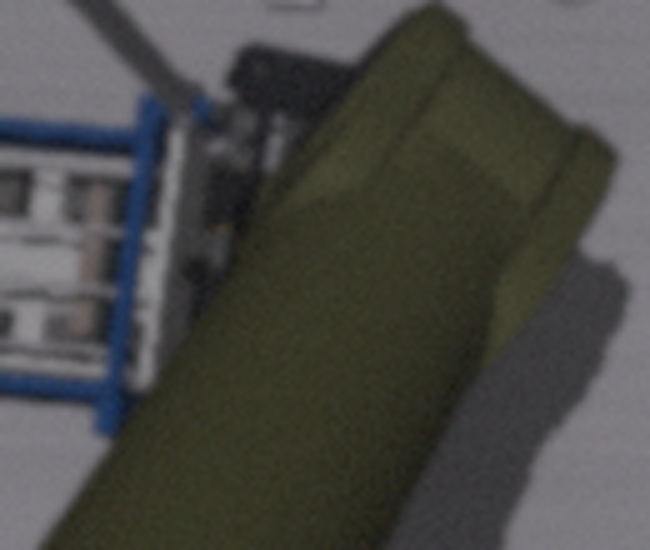

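Emit:
{"fn": "servo_tool", "kwargs": {"moves": ".007 0 .0035 0 .015 0 1;.007 0 .0035 0 .015 0 1;.006 0 .003 0 .01 0 1"}}

```text
time_s: 47.38
tool_pos: [0.5598, 0.1243, 0.0364]
tool_rot: [179.5, -26.7, 84.3]
force: [-11.8, -17.9, 15.9]
grip_width: 0.0114
```

```bash
python3 -c "
from h import *
r=snap(23);crop(r['top'],150,120,280,230,5,'pics/t23.png')
go([.5575,.1275,.0365],[180,-28,85.4])"
```

```text
t 47.48 pos [0.5598 0.1243 0.0364] rot [179.5 -26.7  84.3] F [-12.  -19.7  16.7] w 0.0114
shift [ 0.0026 -0.0026  0.0012] rows>=0.1  turn [ 0.0344  0.0451 -0.034 ] rows>=0.3  shift in target frame [ 0.0027 -0.0025  0.0013]
```

View pics/t23.png

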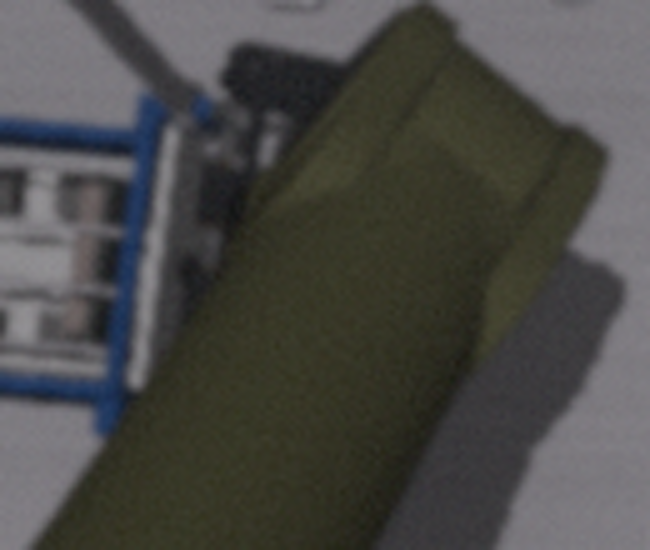

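Emit:
{"fn": "servo_tool", "kwargs": {"moves": "0 0 0 0 0 0 1;0 0 0 0 0 0 1"}}

```text
time_s: 47.65
tool_pos: [0.5591, 0.1236, 0.0364]
tool_rot: [179.6, -26.7, 84.3]
force: [-1.9, -1.0, 1.3]
grip_width: 0.0116
```

```bash
python3 -c "
from h import *
r=snap(24);crop(r['side'],210,90,310,165,8,'pics/s24.png')
go([.5575,.1275,.0365],[180,-28,85.4])
for n in r:
  w=cloud(r[n])
  m=(w[...,2]>.071)&(w[...,2]<.085)&(w[...,0]>.46)&(w[...,0]<.64)&(w[...,1]>.1)&(w[...,1]<.2)
  p=w[m]; print(n,len(p),cv2.minAreaRect(p[:,:2].astype(np.float32)*1000) if len(p)>3 else 0)
"
```

```text
t 47.75 pos [0.5591 0.1236 0.0364] rot [179.6 -26.7  84.3] F [-4.4 -4.1  3.8] w 0.0115
shift [ 0.0034 -0.002   0.0016] rows>=0.1  turn [ 0.0316  0.0461 -0.0333] rows>=0.3  shift in target frame [ 0.0034 -0.0019  0.0017]
side 24 ((475.83251953125, 162.16354370117188), (33.4176139831543, 13.307138442993164), 83.6101303100586)
top 314 ((561.991455078125, 176.44342041015625), (56.03021240234375, 170.1435546875), 76.61943817138672)
```

View pics/s24.png

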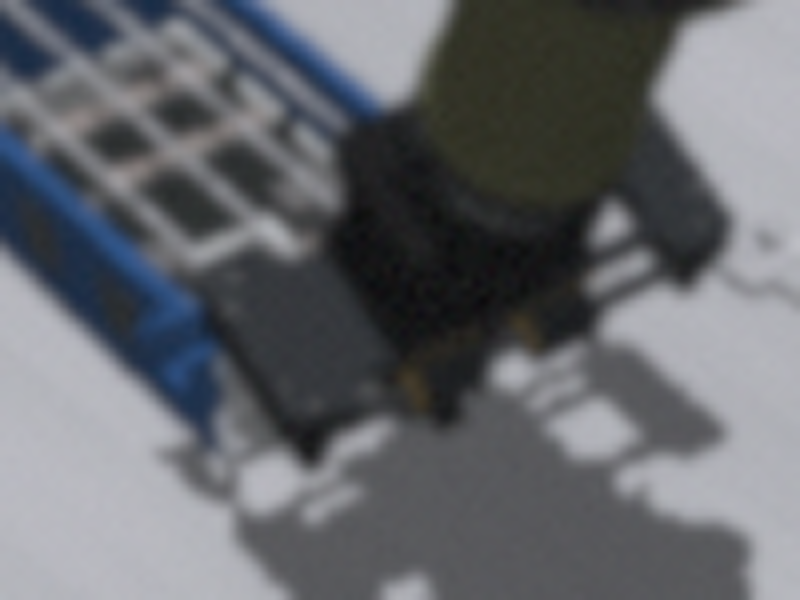

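```bash
cat >> h.py <<'E'
def seat(d,zlo=.058,zhi=.085):
    """mid-y of blue header (front edge) and of the light plate top at several x"""
    w=cloud(d); hsv=cv2.cvtColor(d["img"],cv2.COLOR_RGB2HSV)
    box=(w[...,2]>zlo)&(w[...,2]<zhi)&(w[...,1]>.1)&(w[...,1]<.22)
    bl=(hsv[...,0]>95)&(hsv[...,0]<130)&(hsv[...,1]>90); gr=(hsv[...,1]<50)&(hsv[...,2]>90)
    for x in np.arange(.49,.64,.015):
        s=box&(abs(w[...,0]-x)<.006)
        b=w[s&bl]; g=w[s&gr&(w[...,2]>.068)]
        f=lambda q:(len(q),)+tuple(np.round([q[:,1].min(),q[:,1].max()],4)) if len(q) else ()
        print(round(x,3),"blue",*f(b),"| plate",*f(g))
E
python3 -c "
from h import *
seat(dict(np.load('top24.npz')))"
```

```text
0.49 blue 40 0.1729 0.2175 | plate
0.505 blue 32 0.1743 0.2194 | plate 16 0.1604 0.1679
0.52 blue 20 0.173 0.1805 | plate 31 0.1585 0.2168
0.535 blue 19 0.1711 0.1809 | plate 16 0.158 0.1648
0.55 blue 19 0.171 0.1798 | plate 30 0.1574 0.2193
0.565 blue 19 0.1696 0.1775 | plate 16 0.1555 0.1635
0.58 blue 19 0.1677 0.1764 | plate 32 0.1548 0.218
0.595 blue 22 0.1661 0.1758 | plate 16 0.1533 0.1595
0.61 blue 18 0.1654 0.1728 | plate 31 0.1523 0.2131
0.625 blue 71 0.1648 0.2193 | plate 9 0.1512 0.1562
0.64 blue 32 0.1379 0.1728 | plate
```

Emit:
{"fn": "servo_tool", "kwargs": {"moves": "0 -.003 0 .006 0 -.012 1;0 -.003 0 .006 0 -.012 1;0 -.003 0 .006 0 -.012 1;0 0 0 0 0 0 1"}}

```text
time_s: 48.08
tool_pos: [0.5551, 0.1246, 0.0368]
tool_rot: [179.0, -26.6, 85.4]
force: [1.9, -1.2, -2.3]
grip_width: 0.0116
```

```bash
python3 -c "
from h import *
r=snap(25);seat(r['top'])
go([.554,.130,.0365],[180,-28,86])"
```

```text
0.49 blue 38 0.1732 0.2149 | plate 2 0.1639 0.1666
0.505 blue 22 0.1741 0.2192 | plate 15 0.1628 0.1682
0.52 blue 19 0.1727 0.1805 | plate 32 0.1615 0.2198
0.535 blue 19 0.1707 0.1806 | plate 17 0.159 0.1657
0.55 blue 18 0.1705 0.1804 | plate 33 0.1579 0.2193
0.565 blue 19 0.17 0.1779 | plate 16 0.1567 0.1632
0.58 blue 19 0.1678 0.1761 | plate 36 0.1546 0.2187
0.595 blue 21 0.1666 0.1746 | plate 16 0.1537 0.1598
0.61 blue 18 0.1655 0.1726 | plate 32 0.1524 0.2177
0.625 blue 76 0.1651 0.2196 | plate 4 0.1518 0.1556
0.64 blue 33 0.1362 0.1727 | plate 1 0.1748 0.1748
t 48.18 pos [0.5552 0.1246 0.0369] rot [179.  -26.6  85.4] F [ 1.9 -0.  -1.6] w 0.0115
shift [ 0.0046 -0.0017  0.0027] rows>=0.1  turn [ 0.0453  0.0489 -0.0185] rows>=0.3  shift in target frame [ 0.0045 -0.0016  0.0028]
```

Moved freely. Now push forward.

Emit:
{"fn": "servo_tool", "kwargs": {"moves": ".005 -.0005 .0025 .006 .01 -.005 1;.006 -.0005 .003 .006 .01 -.005 1;.006 0 .003 .006 .01 0 1;0 0 0 0 0 0 1"}}

```text
time_s: 48.52
tool_pos: [0.5554, 0.1304, 0.0366]
tool_rot: [179.3, -26.6, 85.5]
force: [-1.0, 3.7, -2.5]
grip_width: 0.0117
```

```bash
python3 -c "
from h import *
r=snap(26);seat(r['top'])
go([.554,.130,.0365],[180,-28,86])"
```

```text
0.49 blue 32 0.1753 0.2148 | plate 1 0.1713 0.1713
0.505 blue 13 0.1782 0.2191 | plate 14 0.1671 0.1731
0.52 blue 10 0.1762 0.1804 | plate 28 0.1661 0.2192
0.535 blue 13 0.1742 0.1814 | plate 15 0.1655 0.1704
0.55 blue 13 0.1729 0.1797 | plate 28 0.1636 0.2188
0.565 blue 13 0.1713 0.1785 | plate 15 0.1615 0.1688
0.58 blue 12 0.1695 0.1764 | plate 35 0.1607 0.2177
0.595 blue 12 0.1697 0.1756 | plate 14 0.1588 0.1654
0.61 blue 10 0.1685 0.1742 | plate 31 0.1581 0.2194
0.625 blue 71 0.1649 0.2179 | plate 4 0.158 0.1635
0.64 blue 30 0.1378 0.173 | plate
t 48.62 pos [0.5558 0.1306 0.0364] rot [179.3 -26.6  85.5] F [-1.4 -5.3  3.4] w 0.0116
shift [-0.0006 -0.0018 -0.0004] rows>=0.0  turn [ 0.0341  0.0481 -0.0165] rows>=0.2  shift in target frame [-0.0006 -0.0018 -0.0004]
```

Emit:
{"fn": "servo_tool", "kwargs": {"moves": ".006 0 .003 0 .01 0 1;.006 0 .003 0 .01 0 1;.006 0 .003 0 .01 0 1"}}

```text
time_s: 48.87
tool_pos: [0.5563, 0.1315, 0.0363]
tool_rot: [179.3, -26.4, 85.0]
force: [-9.3, -19.8, 15.5]
grip_width: 0.0118
```

```bash
python3 -c "
from h import *
r=snap(27);seat(r['top'])
go([.554,.130,.0365],[180,-28,86])"
```

```text
0.49 blue 26 0.1771 0.2142 | plate
0.505 blue 15 0.178 0.2191 | plate 14 0.168 0.2061
0.52 blue 8 0.1766 0.1801 | plate 28 0.1664 0.2194
0.535 blue 10 0.175 0.1808 | plate 15 0.1658 0.1723
0.55 blue 9 0.1745 0.1783 | plate 26 0.1639 0.2191
0.565 blue 10 0.1736 0.1784 | plate 14 0.1625 0.1684
0.58 blue 9 0.1719 0.1762 | plate 31 0.162 0.2192
0.595 blue 9 0.1712 0.1743 | plate 15 0.1603 0.1683
0.61 blue 9 0.1697 0.1761 | plate 32 0.1599 0.2176
0.625 blue 66 0.1632 0.2186 | plate 5 0.1597 0.164
0.64 blue 30 0.1371 0.1735 | plate 1 0.1742 0.1742
t 48.97 pos [0.5563 0.1315 0.0363] rot [179.3 -26.4  85.1] F [ -8.8 -21.3  15.5] w 0.0117
shift [-0.0014 -0.0021 -0.0009] rows>=0.1  turn [ 0.0393  0.0565 -0.0291] rows>=0.3  shift in target frame [-0.0014 -0.0022 -0.0009]
```

Emit:
{"fn": "servo_tool", "kwargs": {"moves": "0 0 0 0 0 0 1;.007 -.001 .003 .005 0 -.006 1;.009 -.001 .004 .005 0 -.006 1;.009 0 .004 0 0 0 1"}}

```text
time_s: 49.3
tool_pos: [0.5555, 0.1319, 0.0362]
tool_rot: [179.4, -24.8, 84.8]
force: [-16.3, -27.3, 23.0]
grip_width: 0.0118
```

```bash
python3 -c "
from h import *
r=snap(28);seat(r['top']);crop(r['top'],140,120,220,220,6,'pics/t28.png')
go([.554,.130,.0365],[180,-28,86])"
```

```text
0.49 blue 11 0.1908 0.2144 | plate
0.505 blue 6 0.205 0.2181 | plate
0.52 blue 8 0.1769 0.1797 | plate 12 0.1709 0.2173
0.535 blue 10 0.1755 0.1797 | plate 13 0.1657 0.1708
0.55 blue 10 0.1734 0.1792 | plate 27 0.1635 0.2182
0.565 blue 10 0.1739 0.1772 | plate 15 0.1634 0.1688
0.58 blue 10 0.1721 0.176 | plate 28 0.163 0.218
0.595 blue 10 0.1708 0.1767 | plate 14 0.1603 0.168
0.61 blue 9 0.169 0.175 | plate 31 0.1595 0.2176
0.625 blue 63 0.1642 0.2195 | plate 5 0.1596 0.1635
0.64 blue 24 0.1402 0.1729 | plate
t 49.4 pos [0.5555 0.132  0.0363] rot [179.4 -24.8  84.8] F [-13.3 -27.5  19.8] w 0.0118
shift [-0.0018 -0.0013 -0.0011] rows>=0.1  turn [ 0.0403  0.1132 -0.0374] rows>=0.5  shift in target frame [-0.0017 -0.0014 -0.0012]
```

View pics/t28.png

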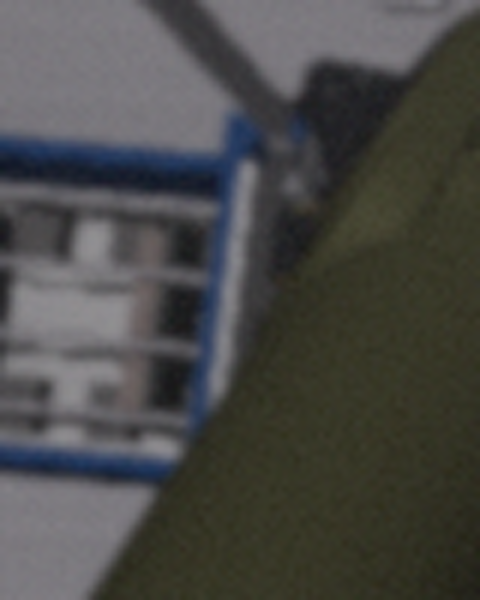

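Emit:
{"fn": "servo_tool", "kwargs": {"moves": "0 0 0 0 0 0 1;0 0 0 0 0 0 1;0 0 0 0 0 0 0;0 0 0 0 0 0 0;0 0 0 0 0 0 0;-.005 0 -.0025 0 0 0 0;-.009 0 -.0045 0 0 0 0;-.009 0 -.0045 0 0 0 0;-.009 0 -.006 0 0 0 0;-.009 0 -.012 0 0 0 0;-.004 0 -.018 0 0 0 0;0 0 -.02 0 0 0 0;0 0 -.02 0 0 0 0;0 0 -.02 0 0 0 0;0 0 -.02 0 0 0 0;0 0 -.012 0 0 0 0;0 0 0 0 0 0 0"}}

```text
time_s: 50.82
tool_pos: [0.5426, 0.0193, 0.1501]
tool_rot: [179.5, -24.7, 84.5]
force: [-1.0, -0.4, 0.4]
grip_width: 0.0436
```

```bash
python3 -c "
from h import *
r=snap(29);seat(r['top']);crop(r['top'],70,110,270,220,4,'pics/t29.png');crop(r['side'],180,60,380,200,4,'pics/s29.png')
go([.55,-.02,.25],[180,0,85])"
```

```text
0.49 blue 38 0.1616 0.2149 | plate 3 0.1695 0.1724
0.505 blue 16 0.178 0.218 | plate 15 0.1669 0.1717
0.52 blue 10 0.1765 0.1805 | plate 24 0.1657 0.2194
0.535 blue 13 0.1743 0.1806 | plate 14 0.1643 0.1704
0.55 blue 14 0.1728 0.1793 | plate 27 0.1638 0.2192
0.565 blue 14 0.1717 0.178 | plate 12 0.1623 0.1674
0.58 blue 13 0.17 0.1769 | plate 31 0.1596 0.2187
0.595 blue 13 0.1688 0.1771 | plate 15 0.1595 0.1659
0.61 blue 11 0.1679 0.1738 | plate 29 0.1586 0.218
0.625 blue 70 0.165 0.2193 | plate 4 0.1586 0.1615
0.64 blue 31 0.1378 0.1729 | plate
t 50.92 pos [0.5415 0.0211 0.1478] rot [179.7 -24.7  84.5] F [-0.4  0.1 -0.2] w 0.0439
shift [ 0.0063  0.013  -0.1095] rows>=2.6  turn [ 0.0139 -0.863  -0.0193] rows>=3.5  shift in target frame [-0.0402  0.0121 -0.1022]
```

View pics/t29.png

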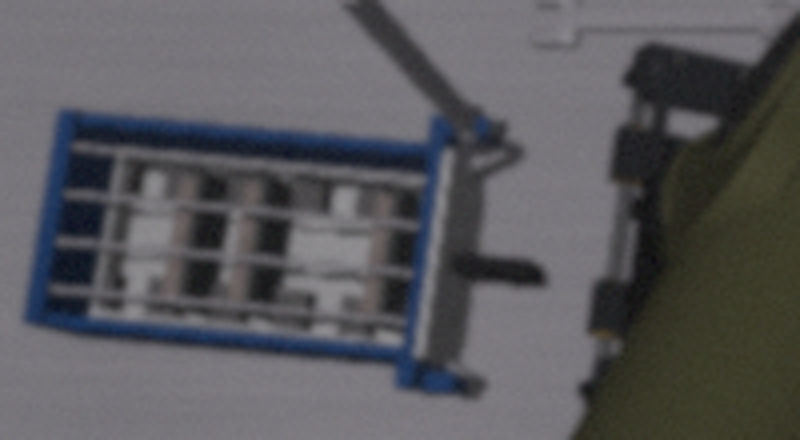

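View pics/s29.png

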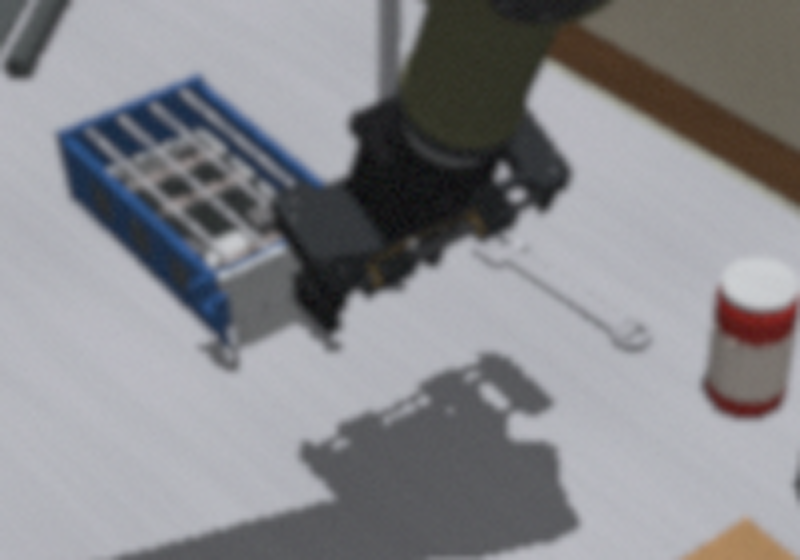

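```bash
python3 -c "
from h import *
go([.5505,.07,.041],[180,-26,85.4])"
```

```text
t 50.92 pos [0.5415 0.0211 0.1478] rot [179.7 -24.7  84.5] F [-0.4  0.1 -0.2] w 0.0439
shift [0.0003 0.0037 0.1178] rows>=2.8  turn [ 0.0238  0.0445 -0.0281] rows>=0.2  shift in target frame [-0.0023  0.0051  0.1177]
```

Emit:
{"fn": "servo_tool", "kwargs": {"moves": "0 .001 .008 .005 .01 -.006 1;0 .001 .014 .005 .01 -.006 1;0 .001 .017 .005 .01 -.006 1;0 .001 .017 .005 .01 -.006 1;0 0 .017 0 0 0 1;0 0 .016 0 0 0 1;0 0 .012 0 0 0 1;0 0 .006 0 0 0 1;0 0 0 0 0 0 1;0 0 0 0 0 0 1"}}

```text
time_s: 51.75
tool_pos: [0.5406, 0.0763, 0.0318]
tool_rot: [-178.7, -25.9, 85.3]
force: [-0.1, -0.3, -0.1]
grip_width: 0.0008
```

```bash
python3 -c "
from h import *
go([.5525,.092,.041],[180,-26,85.4])"
```

```text
t 51.75 pos [0.5406 0.0763 0.0318] rot [-178.7  -25.9   85.3] F [-0.1 -0.3 -0.1] w 0.0008
shift [ 0.0189  0.0106 -0.0013] rows>=0.5  turn [-0.0433  0.004  -0.003 ] rows>=0.2  shift in target frame [ 0.0189  0.0107 -0.001 ]
```

Emit:
{"fn": "servo_tool", "kwargs": {"moves": ".004 .004 -.003 -.01 0 0 1;.003 .004 -.002 -.01 0 0 1;.003 .003 0 -.01 0 0 1;0 0 0 -.01 0 0 1;0 0 0 0 0 0 1"}}

```text
time_s: 52.17
tool_pos: [0.556, 0.0817, 0.0444]
tool_rot: [179.7, -25.9, 85.4]
force: [-0.0, -0.3, 0.6]
grip_width: 0.0004
```

```bash
python3 -c "
from h import *
r=snap(30);crop(r['side'],210,90,310,165,8,'pics/s30.png')
go([.5525,.100,.038],[180,-26,85.4])"
```

```text
t 52.27 pos [0.5559 0.0817 0.0443] rot [179.7 -25.9  85.3] F [-0.1 -0.6 -0.5] w 0.0002
shift [ 0.0134 -0.0049  0.0135] rows>=0.5  turn [ 0.0112  0.0021 -0.0017] rows>=0.0  shift in target frame [ 0.0134 -0.0048  0.0135]
```

View pics/s30.png

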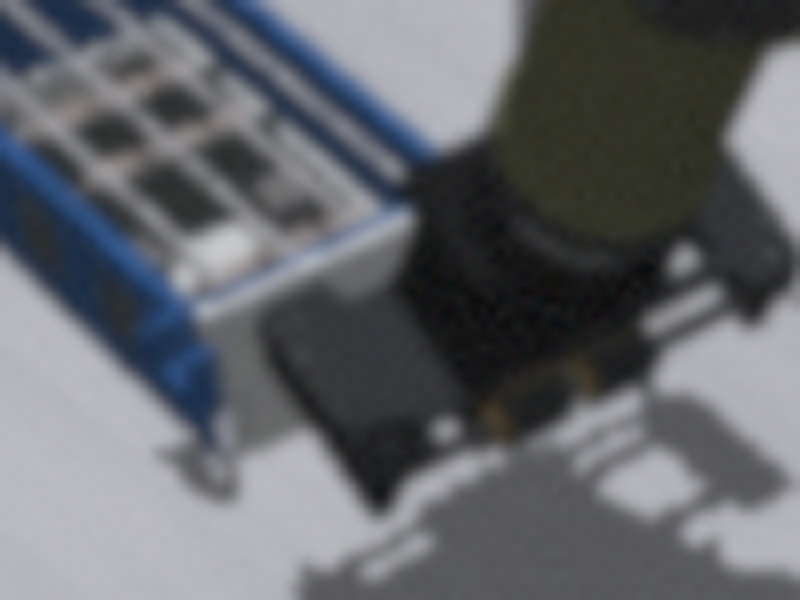

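Emit:
{"fn": "servo_tool", "kwargs": {"moves": ".004 -.002 .004 .005 0 0 1;.004 -.002 .005 .005 0 0 1;.003 -.001 .003 0 0 0 1;0 0 0 0 0 0 1"}}

```text
time_s: 52.6
tool_pos: [0.5519, 0.098, 0.0379]
tool_rot: [180.0, -25.9, 85.3]
force: [0.3, -1.9, 0.1]
grip_width: 0.0008
```

Emit:
{"fn": "servo_tool", "kwargs": {"moves": ".005 0 .0024 0 0 0 1;.005 0 .0024 0 0 0 1;.005 0 .0024 0 0 0 1"}}

```text
time_s: 52.85
tool_pos: [0.5528, 0.101, 0.0374]
tool_rot: [179.9, -25.0, 84.9]
force: [-8.3, -15.8, 13.5]
grip_width: 0.0003
```

```bash
python3 -c "
from h import *
r=snap(31);seat(r['top'])
go([.5525,.100,.038],[180,-26,85.4])"
```

```text
0.49 blue 37 0.1714 0.2151 | plate 4 0.1696 0.174
0.505 blue 15 0.1781 0.2168 | plate 15 0.1687 0.1743
0.52 blue 8 0.1756 0.1798 | plate 27 0.1677 0.2189
0.535 blue 10 0.1753 0.1805 | plate 14 0.1656 0.1715
0.55 blue 10 0.1738 0.1796 | plate 30 0.1641 0.2187
0.565 blue 9 0.1745 0.178 | plate 17 0.164 0.1708
0.58 blue 10 0.1722 0.1756 | plate 30 0.1618 0.2179
0.595 blue 9 0.1706 0.1768 | plate 13 0.1618 0.1668
0.61 blue 9 0.1698 0.1751 | plate 30 0.1598 0.2154
0.625 blue 67 0.1635 0.2196 | plate 5 0.1591 0.1647
0.64 blue 29 0.1375 0.1737 | plate 1 0.1289 0.1289
t 52.95 pos [0.5527 0.101  0.0375] rot [179.9 -25.   84.9] F [ -7.3 -13.4  11.4] w 0.0005
shift [-0.0007 -0.0001 -0.0009] rows>=0.0  turn [ 0.0102  0.034  -0.0163] rows>=0.2  shift in target frame [-0.0007 -0.0001 -0.001 ]
```

Emit:
{"fn": "servo_tool", "kwargs": {"moves": "-.006 0 -.003 0 0 0 1;-.009 0 -.0045 0 0 0 1;-.009 0 -.006 0 0 0 1;-.009 0 -.012 0 0 0 1;-.006 0 -.018 0 0 0 0;0 0 -.025 0 0 0 0;0 0 -.03 0 0 0 0;0 0 -.03 0 0 0 0;0 0 -.03 0 0 0 0;0 0 -.03 0 0 0 0;0 0 -.02 0 0 0 0;0 0 0 0 0 0 0"}}

```text
time_s: 53.95
tool_pos: [0.5374, -0.0373, 0.2188]
tool_rot: [-179.7, -24.8, 84.3]
force: [-0.4, -1.5, 0.6]
grip_width: 0.0411
```

```bash
python3 -c "
from h import *
r=snap(32);seat(r['top']);crop(r['top'],70,110,270,220,4,'pics/t32.png');crop(r['side'],180,60,380,200,4,'pics/s32.png')
w=cloud(r['top'])
t=w[(w[...,2]>.10)&(w[...,2]<.3)&(w[...,0]>.6)&(w[...,0]<.75)&(w[...,1]>.11)&(w[...,1]<.2)]
print(len(t)); t=t[np.argsort(t[:,2])]; print(t[::max(1,len(t)//8)].round(4))
go([.62,.149,.34],[180,0,-4.6])"
```

```text
0.49 blue 41 0.1618 0.2147 | plate 4 0.169 0.1739
0.505 blue 14 0.1785 0.2196 | plate 17 0.1676 0.1742
0.52 blue 8 0.1771 0.1803 | plate 31 0.1662 0.2195
0.535 blue 11 0.1756 0.1799 | plate 15 0.1656 0.1707
0.55 blue 9 0.1737 0.1788 | plate 30 0.165 0.2189
0.565 blue 10 0.1736 0.1776 | plate 15 0.1631 0.1682
0.58 blue 10 0.1721 0.1765 | plate 31 0.161 0.2176
0.595 blue 9 0.1704 0.1758 | plate 17 0.1609 0.1668
0.61 blue 8 0.1695 0.1737 | plate 25 0.1594 0.2152
0.625 blue 65 0.164 0.2198 | plate 3 0.1596 0.1612
0.64 blue 31 0.1377 0.1732 | plate 1 0.129 0.129
324
[[0.6358 0.1468 0.1004]
 [0.6371 0.1466 0.1307]
 [0.6478 0.1448 0.1591]
 [0.6513 0.1452 0.185 ]
 [0.6508 0.1438 0.2077]
 [0.646  0.1446 0.2289]
 [0.6566 0.1442 0.2487]
 [0.6482 0.1452 0.2668]
 [0.6497 0.1484 0.2743]]
t 54.05 pos [ 0.536  -0.035   0.2153] rot [-179.4  -24.9   84.3] F [0.1 0.2 0.1] w 0.0426
shift [ 0.226   0.0651 -0.0333] rows>=5.7  turn [-0.6891 -0.6698  3.056 ] rows>=12.8  shift in target frame [ 0.0689 -0.1901 -0.1247]
```

View pics/t32.png

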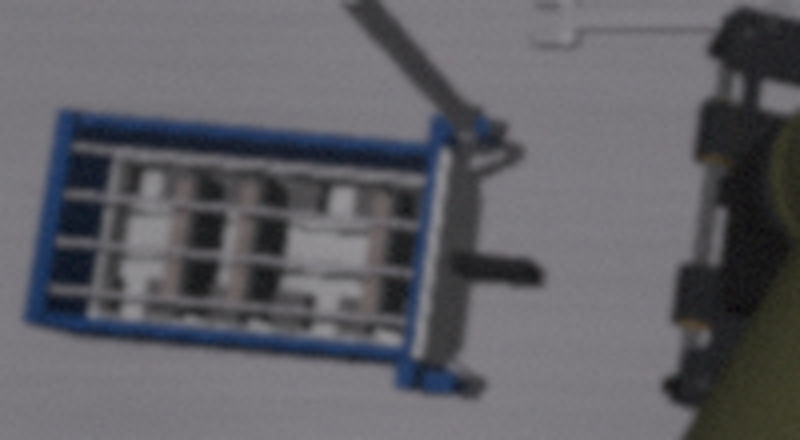

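Emit:
{"fn": "servo_tool", "kwargs": {"moves": "0 0 -.015 0 -.15 0 0;0 0 -.025 0 -.2 0 0;0 0 -.025 0 -.2 0 0;0 0 -.025 0 -.2 0 0;0 0 -.025 0 -.12 0 0;0 0 -.01 0 0 .15 0;0 0 0 0 0 .22 0;0 0 0 0 0 .22 0;0 0 0 0 0 .22 0;0 0 0 0 0 .22 0;0 0 0 0 0 .22 0;0 0 0 0 0 .22 0;0 0 0 0 0 .22 0;0 0 0 0 0 .22 0;0 0 0 0 0 .22 0;0 0 0 0 0 .22 0;0 0 0 0 0 .22 0;0 0 0 0 0 .22 0;0 0 0 0 0 .15 0;0 0 0 0 0 0 0"}}

```text
time_s: 55.72
tool_pos: [0.5202, -0.0414, 0.3049]
tool_rot: [178.2, 4.3, -2.1]
force: [-0.1, -0.7, 0.6]
grip_width: 0.0435
```

```bash
python3 -c "
from h import *
go([.651,.148,.34],[180,0,-4.6])"
```

```text
t 55.72 pos [ 0.5202 -0.0414  0.3049] rot [178.2   4.3  -2.1] F [-0.1 -0.7  0.6] w 0.0435
shift [ 0.1209 -0.1925 -0.0503] rows>=5.6  turn [0.0652 0.1491 0.0912] rows>=0.7  shift in target frame [ 0.1151 -0.1993 -0.0351]
```

Emit:
{"fn": "servo_tool", "kwargs": {"moves": "0 0 -.012 .02 .04 .03 0;0 0 -.014 .02 .04 .03 0;0 0 -.012 .02 .04 .03 0;.006 -.01 0 0 .02 0 0;.012 -.02 0 0 0 0 0;.016 -.028 0 0 0 0 0;.018 -.03 0 0 0 0 0;.018 -.03 0 0 0 0 0;.016 -.028 0 0 0 0 0;.012 -.02 0 0 0 0 0;.008 -.012 0 0 0 0 0;0 0 0 0 0 0 0;0 0 0 0 0 0 0"}}

```text
time_s: 56.8
tool_pos: [0.6489, 0.1458, 0.3514]
tool_rot: [-179.1, -0.8, -3.7]
force: [-0.8, -1.3, -0.9]
grip_width: 0.0435
```

```bash
python3 -c "
from h import *
go([.651,.148,.30],[180,0,-4.6])"
```

```text
t 56.8 pos [0.6489 0.1458 0.3514] rot [-179.1   -0.8   -3.7] F [-0.8 -1.3 -0.9] w 0.0435
shift [ 0.0012 -0.0016  0.0514] rows>=1.2  turn [-0.0311 -0.0272  0.0306] rows>=0.2  shift in target frame [ 0.0019 -0.0024  0.0514]
```

Emit:
{"fn": "servo_tool", "kwargs": {"moves": "0 -.001 .008 -.01 -.01 .01 0;0 -.001 .012 -.01 -.01 .01 0;0 0 .012 -.01 -.005 .01 0;0 0 .008 0 0 0 0;0 0 0 0 0 0 0;0 0 0 0 0 0 0"}}

```text
time_s: 57.3
tool_pos: [0.6471, 0.1442, 0.3079]
tool_rot: [-180.0, 0.0, -4.9]
force: [-0.5, 0.1, 0.4]
grip_width: 0.0435
```

```bash
python3 -c "
from h import *
go([.651,.148,.24],[180,0,-4.6])"
```

```text
t 57.3 pos [0.6471 0.1442 0.3079] rot [-180.     0.    -4.9] F [-0.5  0.1  0.4] w 0.0435
shift [ 0.0036 -0.0041  0.0679] rows>=1.6  turn [-0.0008  0.0013 -0.0111] rows>=0.0  shift in target frame [ 0.0035 -0.0041  0.0679]
```

Emit:
{"fn": "servo_tool", "kwargs": {"moves": ".002 -.002 .006 0 0 0 0;.001 -.002 .01 0 0 0 0;0 0 .012 0 0 0 0;0 0 .012 0 0 0 0;0 0 .01 0 0 0 0;0 0 .005 0 0 0 0;0 0 0 0 0 0 0"}}

```text
time_s: 57.88
tool_pos: [0.6504, 0.147, 0.247]
tool_rot: [-180.0, 0.0, -5.0]
force: [-0.7, 0.4, 0.1]
grip_width: 0.0433
```

```bash
python3 -c "
from h import *
go([.651,.148,.24],[180,0,-4.6])"
```

```text
t 57.88 pos [0.6504 0.147  0.247 ] rot [-180.    0.   -5.] F [-0.7  0.4  0.1] w 0.0433
shift [ 0.0005 -0.0011  0.007 ] rows>=0.2  turn [-0.0011  0.0014 -0.0146] rows>=0.1  shift in target frame [ 0.0005 -0.0011  0.007 ]
```

Emit:
{"fn": "servo_tool", "kwargs": {"moves": "0 -.001 .006 0 0 0 0;0 0 0 0 0 0 0;0 0 0 0 0 0 .5;0 0 0 0 0 0 .7;0 0 0 0 0 0 .8;0 0 0 0 0 0 1;0 0 0 0 0 0 1;0 0 0 0 0 0 1", "squeeze": 20}}

```text
time_s: 58.55
tool_pos: [0.6515, 0.1482, 0.2419]
tool_rot: [-179.9, -0.1, -5.0]
force: [0.4, -0.0, 0.0]
grip_width: 0.0117
```

```bash
python3 -c "
from h import *
arc(step=-3,n=12)"
```

```text
th 95.1 r 0.1846 off-plane 0.0023 F [ 0.4 -0.   0. ] w 0.0117 rot [-1.799e+02 -1.000e-01 -5.000e+00]
[-0.0097  0.0023  0.0005]
[-0.0096  0.0001 -0.0001]
[-0.0096  0.0001  0.0004]
[-0.0096  0.0001  0.0009]
[-0.0095  0.0001  0.0014]
[-0.0094  0.0001  0.0019]
[-0.0093  0.0001  0.0024]
[-0.0092  0.0001  0.0029]
[-0.009   0.0001  0.0033]
[-0.0088  0.0001  0.0038]
[-0.0086  0.0001  0.0043]
[-0.0084  0.0001  0.0047]
```

Emit:
{"fn": "servo_tool", "kwargs": {"moves": "-.006 0 0 0 0 0 1;-.009 0 0 0 0 0 1;-.0095 0 .0003 0 0 0 1;-.0095 0 .0008 0 0 0 1;-.0095 0 .0013 0 0 0 1;-.0095 0 .0018 0 0 0 1;-.009 0 .0022 0 0 0 1;0 0 0 0 0 0 1"}}

```text
time_s: 59.22
tool_pos: [0.5905, 0.1525, 0.2369]
tool_rot: [-179.8, -1.1, -5.0]
force: [1.4, -0.4, -4.5]
grip_width: 0.0097
```

```bash
python3 -c "
from h import *
arc(step=-3,n=8)"
```

```text
th 75.9 r 0.1845 off-plane 0.0016 F [ 1.4 -0.4 -4.5] w 0.0097 rot [-179.8   -1.1   -5. ]
[-0.0091  0.0017  0.0034]
[-0.0092  0.0001  0.0029]
[-0.009   0.0001  0.0034]
[-0.0088  0.0001  0.0038]
[-0.0086  0.0001  0.0043]
[-0.0084  0.0001  0.0047]
[-0.0081  0.0001  0.0052]
[-0.0078  0.0001  0.0056]
```

Emit:
{"fn": "servo_tool", "kwargs": {"moves": "-.009 0 .0025 0 0 0 1;-.009 0 .003 0 0 0 1;-.009 0 .0035 0 0 0 1;-.0085 0 .004 0 0 0 1;-.0085 0 .0045 0 0 0 1;-.008 0 .005 0 0 0 1;0 0 0 0 0 0 1"}}

```text
time_s: 59.8
tool_pos: [0.5401, 0.1565, 0.2158]
tool_rot: [-179.6, -1.8, -5.0]
force: [2.9, 0.2, -5.5]
grip_width: 0.01
```

```bash
python3 -c "
from h import *
arc(step=-3,n=9)"
```

```text
th 58.8 r 0.1845 off-plane 0.0015 F [ 2.9  0.2 -5.5] w 0.01 rot [-179.6   -1.8   -5. ]
[-0.0077  0.0016  0.0058]
[-0.008   0.0001  0.0054]
[-0.0077  0.0001  0.0058]
[-0.0074  0.0001  0.0062]
[-0.007   0.0001  0.0065]
[-0.0067  0.0001  0.0069]
[-0.0063  0.0001  0.0072]
[-0.0059  0.0001  0.0076]
[-0.0055  0.0001  0.0079]
```

Emit:
{"fn": "servo_tool", "kwargs": {"moves": "-.008 0 .0055 0 0 0 1;-.008 0 .0055 0 0 0 1;-.0075 0 .006 0 0 0 1;-.0075 0 .0065 0 0 0 1;-.007 0 .0065 0 0 0 1;-.0065 0 .007 0 0 0 1;0 0 0 0 0 0 1"}}

```text
time_s: 60.38
tool_pos: [0.4945, 0.1602, 0.1758]
tool_rot: [-179.6, -1.9, -5.0]
force: [2.2, -0.4, -2.5]
grip_width: 0.0098
```

```bash
python3 -c "
from h import *
arc(step=-3,n=9)"
```

```text
th 39.8 r 0.1840 off-plane 0.0015 F [ 2.2 -0.4 -2.5] w 0.0098 rot [-179.6   -1.9   -5. ]
[-0.0058  0.0016  0.0077]
[-0.0058  0.0001  0.0077]
[-0.0054  0.0001  0.0079]
[-0.005   0.0001  0.0082]
[-0.0045  0.0001  0.0085]
[-0.0041  0.0001  0.0087]
[-0.0036  0.0001  0.0089]
[-0.0032  0.0001  0.0091]
[-0.0027  0.0001  0.0092]
```

Emit:
{"fn": "servo_tool", "kwargs": {"moves": "-.006 0 .0075 0 0 0 1;-.0055 0 .008 0 0 0 1;-.0055 0 .008 0 0 0 1;-.005 0 .008 0 0 0 1;-.0045 0 .0085 0 0 0 1;-.004 0 .0085 0 0 0 1;0 0 0 0 0 0 1"}}

```text
time_s: 60.97
tool_pos: [0.4634, 0.1626, 0.1211]
tool_rot: [-179.6, -2.0, -5.0]
force: [2.2, -0.0, -1.3]
grip_width: 0.0097
```

```bash
python3 -c "
from h import *
arc(step=-3,n=9);r=snap(33);crop(r['side'],180,60,380,200,4,'pics/s33.png')"
```

```text
th 20.1 r 0.1837 off-plane 0.0015 F [ 2.2 -0.  -1.3] w 0.0097 rot [-179.6   -2.    -5. ]
[-0.0031  0.0016  0.0091]
[-0.0029  0.0001  0.0092]
[-0.0024  0.0001  0.0093]
[-0.0019  0.0001  0.0094]
[-0.0014  0.0001  0.0095]
[-0.0009  0.0001  0.0096]
[-0.0004  0.0001  0.0096]
[0.0001 0.0001 0.0096]
[0.0006 0.0001 0.0096]
```

View pics/s33.png

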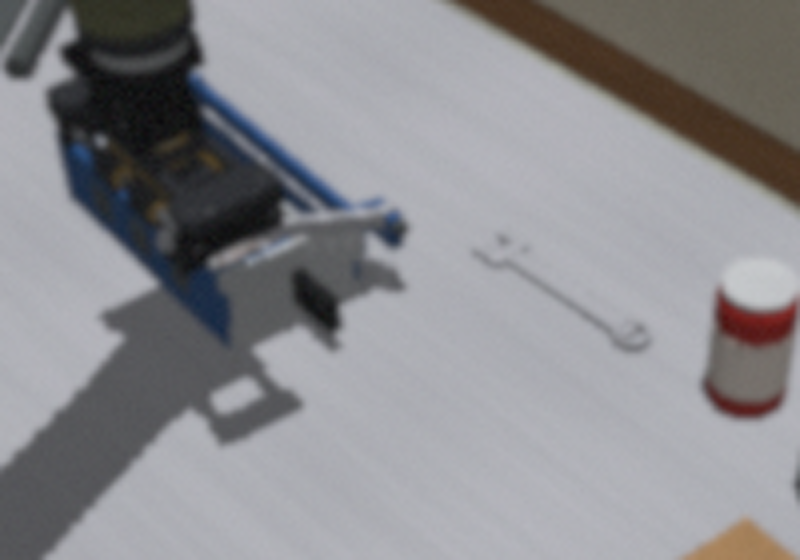

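Emit:
{"fn": "servo_tool", "kwargs": {"moves": "-.003 0 .009 0 0 0 1;-.0025 0 .009 0 0 0 1;-.002 0 .009 0 0 0 1;-.0015 0 .009 0 0 0 1;0 0 0 0 0 0 1"}}

```text
time_s: 61.48
tool_pos: [0.4542, 0.1634, 0.0831]
tool_rot: [-179.7, -1.8, -5.0]
force: [1.6, -0.7, -1.6]
grip_width: 0.0101
```

```bash
python3 -c "
from h import *
arc(step=-1.5,n=5)"
```

```text
th 7.9 r 0.1835 off-plane 0.0015 F [ 1.6 -0.7 -1.6] w 0.0101 rot [-179.7   -1.8   -5. ]
[-0.0008  0.0016  0.0047]
[-0.0006  0.      0.0048]
[-0.0005  0.      0.0048]
[-0.0004  0.      0.0048]
[-0.0002  0.      0.0048]
```

Emit:
{"fn": "servo_tool", "kwargs": {"moves": "-.0005 0 .006 0 0 0 1;-.0005 0 .006 0 0 0 1;0 0 .005 0 0 0 1;0 0 .004 0 0 0 1;0 0 0 0 0 0 1"}}

```text
time_s: 61.9
tool_pos: [0.4526, 0.1635, 0.059]
tool_rot: [-179.8, -1.6, -5.0]
force: [-0.6, -0.2, -0.5]
grip_width: 0.0095
```

```bash
python3 -c "
from h import *
arc(step=-1.5,n=3)"
```

```text
th 0.3 r 0.1833 off-plane 0.0015 F [-0.6 -0.2 -0.5] w 0.0095 rot [-179.8   -1.6   -5. ]
[-0.0002  0.0015  0.0048]
[0.     0.     0.0048]
[0.0002 0.     0.0048]
```

Nearly level. I'll push down a bit until it meets the catch.

Emit:
{"fn": "servo_tool", "kwargs": {"moves": "0 0 .004 0 0 0 1;0 0 .004 0 0 0 1;0 0 .005 0 0 0 1"}}

```text
time_s: 62.15
tool_pos: [0.4544, 0.1636, 0.0499]
tool_rot: [-179.7, -1.5, -5.0]
force: [-8.7, -6.0, 29.0]
grip_width: 0.0095
```

```bash
python3 -c "
from h import *
arc(step=-1.5,n=1)"
```

```text
th -2.6 r 0.1818 off-plane 0.0017 F [-8.7 -6.  29. ] w 0.0095 rot [-179.7   -1.5   -5. ]
[-0.0016  0.0018  0.0048]
```

Emit:
{"fn": "servo_tool", "kwargs": {"moves": "0 0 0 0 0 0 1;0 0 0 0 0 0 1;0 0 0 0 0 0 .3;0 0 0 0 0 0 0;0 0 0 0 0 0 0;0 0 0 0 0 0 0;0 0 -.006 0 0 0 0;0 0 -.014 0 0 0 0;0 0 -.02 0 0 0 0;0 0 -.025 0 0 0 0;0 0 -.03 0 0 0 0;0 0 -.03 0 0 0 0;0 0 -.02 0 0 0 0;0 0 0 0 0 0 0"}}

```text
time_s: 63.32
tool_pos: [0.45, 0.1624, 0.2025]
tool_rot: [-179.7, -1.5, -5.2]
force: [1.0, 0.5, 0.0]
grip_width: 0.0435
```

```bash
python3 -c "
from h import *
go([.5,-.15,.3],[180,0,-4.6])"
```

```text
t 63.32 pos [0.45   0.1624 0.2025] rot [-179.7   -1.5   -5.2] F [1.  0.5 0. ] w 0.0435
shift [ 0.0807  0.3061 -0.0969] rows>=7.9  turn [-0.0093 -0.051  -0.0214] rows>=0.2  shift in target frame [ 0.0749  0.3073 -0.0975]
```

Move the arm out of view.

Emit:
{"fn": "servo_tool", "kwargs": {"moves": "0 0 -.02 0 0 0 0;.006 .02 -.02 0 0 0 0;.008 .03 -.02 0 0 0 0;.008 .032 -.015 0 0 0 0;.008 .034 0 0 0 0 0;.008 .034 0 0 0 0 0;.008 .034 0 0 0 0 0;.008 .034 0 0 0 0 0;.006 .03 0 0 0 0 0;.003 .02 0 0 0 0 0;0 .01 0 0 0 0 0;0 0 0 0 0 0 0"}}

```text
time_s: 64.32
tool_pos: [0.4862, -0.1337, 0.2799]
tool_rot: [-179.6, -1.7, -5.1]
force: [0.8, -0.2, -0.1]
grip_width: 0.0435
```

```bash
python3 -c "
from h import *
r=snap(34);seat(r['top']);crop(r['top'],70,110,270,220,4,'pics/t34.png');crop(r['side'],180,60,380,200,4,'pics/s34.png')
for n in r:
  w=cloud(r[n]); hsv=cv2.cvtColor(r[n]['img'],cv2.COLOR_RGB2HSV)
  # bar: strip 14 mm in front of mouth: rack frame coords
  f=np.array([.0767,.997]);L=np.array([-.997,.0767]);m=np.array([.5555,.168])
  X=(w[...,:2]-m)@f; Y=(w[...,:2]-m)@L
  for a in range(-70,130,15):
    s=(X>-.024)&(X<-.004)&(abs(Y-a/1000)<.006)&(w[...,2]>.04)&(w[...,2]<.3)&(hsv[...,1]<60)
    if s.any(): print(n,a,s.sum(),'z med/max',np.median(w[s][:,2]).round(4),w[s][:,2].max().round(4),'X',X[s].min().round(4),X[s].max().round(4))
go([.5,-.15,.3])"
```

```text
0.49 blue 34 0.1727 0.2139 | plate 25 0.156 0.1738
0.505 blue 15 0.1784 0.2193 | plate 41 0.1554 0.1751
0.52 blue 9 0.1772 0.1802 | plate 56 0.1534 0.2197
0.535 blue 11 0.1747 0.1794 | plate 38 0.152 0.1717
0.55 blue 10 0.1737 0.1788 | plate 52 0.1508 0.2186
0.565 blue 10 0.1742 0.1784 | plate 40 0.1498 0.1687
0.58 blue 10 0.1719 0.1764 | plate 55 0.1492 0.2182
0.595 blue 10 0.1711 0.1755 | plate 40 0.1476 0.1676
0.61 blue 9 0.169 0.1738 | plate 56 0.1465 0.2194
0.625 blue 68 0.1654 0.2196 | plate 27 0.1452 0.1642
0.64 blue 32 0.1378 0.1736 | plate 26 0.1443 0.1745
side -70 22 z med/max 0.0661 0.0751 X -0.0229 -0.0067
side -55 25 z med/max 0.068 0.0754 X -0.0179 -0.0045
side -40 24 z med/max 0.0672 0.0745 X -0.0185 -0.0041
side -25 24 z med/max 0.0694 0.0725 X -0.019 -0.004
side -10 21 z med/max 0.0684 0.0739 X -0.0183 -0.0043
side 5 33 z med/max 0.0603 0.0744 X -0.0219 -0.0047
side 20 25 z med/max 0.0698 0.0754 X -0.0209 -0.0043
side 35 27 z med/max 0.0698 0.0748 X -0.0184 -0.004
side 50 26 z med/max 0.0687 0.075 X -0.0186 -0.0041
side 65 20 z med/max 0.0696 0.0766 X -0.0179 -0.0053
[... 376 characters left out ...]
25 29 z med/max 0.0738 0.0773 X -0.0172 -0.0042
top -10 38 z med/max 0.0733 0.0796 X -0.0219 -0.0041
top 5 39 z med/max 0.0723 0.0785 X -0.0234 -0.0072
top 20 28 z med/max 0.0741 0.0796 X -0.0171 -0.007
top 35 32 z med/max 0.0735 0.0787 X -0.017 -0.0045
top 50 29 z med/max 0.0717 0.0769 X -0.0164 -0.0054
top 65 26 z med/max 0.0741 0.0798 X -0.0236 -0.0065
top 80 29 z med/max 0.0736 0.079 X -0.0227 -0.0066
top 95 28 z med/max 0.0745 0.0773 X -0.0167 -0.0073
top 110 29 z med/max 0.0734 0.0786 X -0.0163 -0.0055
top 125 6 z med/max 0.0731 0.0756 X -0.0158 -0.0069
t 64.42 pos [ 0.4866 -0.1305  0.2799] rot [-179.5   -1.7   -4.8] F [-0.1  1.1 -0.1] w 0.0434
shift [ 0.0156  0.0181 -0.0198] rows>=0.7
```

View pics/t34.png

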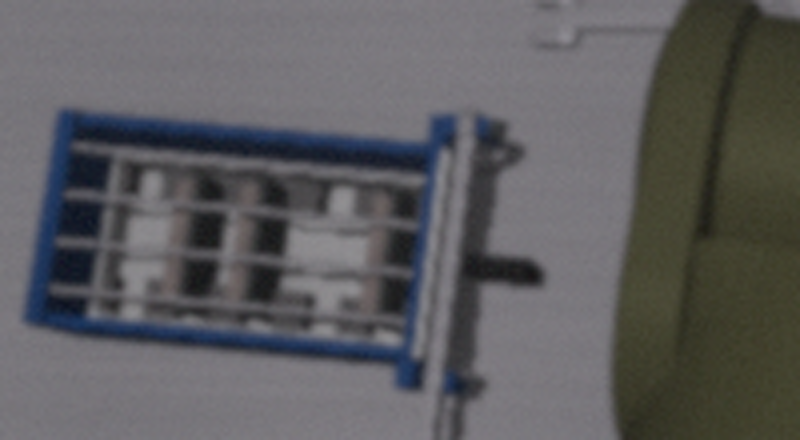

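View pics/s34.png

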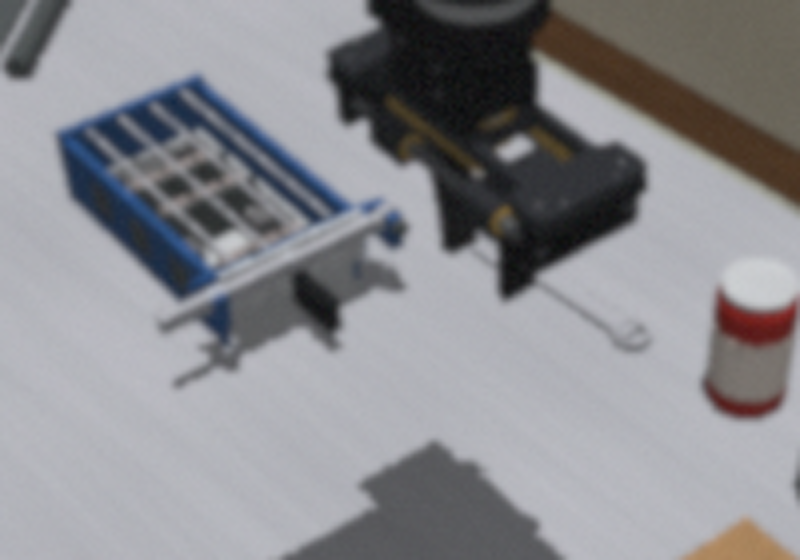

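```bash
python3 -c "
from h import *
a=dict(np.load('side0.npz'));b=dict(np.load('side34.npz'))
for n,(x,y,h) in dict(can=(.74,-.136,.11),tin=(.72,-.26,.06)).items():
  for d in(a,b):
    w=cloud(d);m=(abs(w[...,0]-x)<.06)&(abs(w[...,1]-y)<.06)&(w[...,2]>h-.015)&(w[...,2]<h+.012); print(n,m.sum(),w[m].mean(0).round(4))
from cell import env
print(env.sign_off())"
```

```text
can 289 [ 0.742  -0.1392  0.1059]
can 287 [ 0.7419 -0.1393  0.1062]
tin 406 [ 0.7215 -0.2597  0.0574]
tin 412 [ 0.7211 -0.26    0.0574]
the job is handed in; nothing more can be done
None
```

The job is done and handed in at about 64 s on the robot's clock. There is no verdict to report.

**What I did:** There were three brake pads on the carton. I stood each on its long edge in its own tray slot (x = −74, +10 and +52 mm). I then swung the bar up to about 95°, slid the tray into the rack by its handle, and swung the bar back down into its catch.

**What went wrong on the way:**
- **Jam:** near the end the tray cocked against the rack wall, with about 25 N of resistance. I straightened it and pushed on.
- **Pulled back:** letting go of the handle drew the tray out by about 1 mm. I pushed it home again with closed fingers.

**Last checks:**
- **Pads:** all three are upright in the tray.
- **Tray:** the front plate is parallel to the rack and in the same place as when it was pressed home. I judged "flush" from the camera depth and the contact force, which is good to about 1–2 mm.
- **Bar:** it lies level, with its top at about 73 mm along its whole length. It met firm resistance at the catch (29 N upward on the wrist), and it stayed level after I let go.
- **Bystanders:** the spray can and grease tin measured within 0.5 mm of where they started. The wrench was checked only by eye; it looked unmoved, though the gripper partly hid it in the last picture.

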